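# Turn the double-ended inserts in a tool cassette and reset its counter

## Task

Service the blue tool cassette: turn every half-used insert that shows its black worn end at the open front round in the cassette so that its yellow fresh end stands out at the front, put the insert that is black at both ends into the red scrap tray, and fit the new insert (yellow at both ends) into any free slot, each insert lying right down in its slot, centred lengthwise as the others are, with its tail close to the back stop. When the cassette is complete, push the green plunger of the counter fully down to its stop and let it come up again. Leave the insert that already stands right, and the other things on the bench, where they are.

Things in the scene. Friction and masses are not known exactly. Their poses are not given: they have to be found in the camera images.
- cassette: Blue tool cassette fixed on the bench, 310 mm wide (y), with six slots along its x axis, 50 mm apart (at y = +-25, +-75, +-125 mm). Origin at bench level under the middle of the slots; x points away from the robot to the back stop, z up; the open front is the -x side. Base plate 6 mm thick. Two aluminium rails, 41 mm high, at x -36..-20 and 20..36 mm carry the slots; the gap between them is for the fingers
- back_stop (a point): Middle of the front face of the cassette's back stop (58 mm behind the slot centres), a blue wall 45 mm high
- slot_1 (a point): Slot 1 (at y = 125 mm, furthest to cassette +y): where the centre of a seated insert lies, 35 mm above the bench; axes as the cassette's. Every slot is open at the top and front, 18 mm wide with rounded mouth edges (radius 4 mm), its floor 28 mm above the bench. A seated insert stands out 19 mm in front of the front rail, its tail about 3 mm from the back stop
- slot_6 (a point): Slot 6 (at y = -125 mm, furthest to cassette -y), as slot 1; the slots between them are evenly spaced
- insert_a: Half-used double-ended steel insert (three or four of these are present), in a slot with its black (worn) end out at the front at the start; its other end is yellow (fresh). 110 mm long; body 14 x 14 mm square section over the middle 82 mm, a 10 x 10 mm square tip 14 mm long at each end, about 0.12 kg. Origin at its centre, x axis along its length toward the yellow end
- insert_a_fresh (a point): Yellow end face of insert_a, 55 mm from its centre along its x axis
- insert_b: Half-used double-ended steel insert (three or four of these are present), in a slot with its black (worn) end out at the front at the start; its other end is yellow (fresh). 110 mm long; body 14 x 14 mm square section over the middle 82 mm, a 10 x 10 mm square tip 14 mm long at each end, about 0.12 kg. Origin at its centre, x axis along its length toward the yellow end
- insert_b_fresh (a point): Yellow end face of insert_b, 55 mm from its centre along its x axis
- insert_c: Half-used double-ended steel insert (three or four of these are present), in a slot with its black (worn) end out at the front at the start; its other end is yellow (fresh). 110 mm long; body 14 x 14 mm square section over the middle 82 mm, a 10 x 10 mm square tip 14 mm long at each end, about 0.12 kg. Origin at its centre, x axis along its length toward the yellow end
- insert_c_fresh (a point): Yellow end face of insert_c, 55 mm from its centre along its x axis
- insert_d: Half-used double-ended steel insert (three or four of these are present), in a slot with its black (worn) end out at the front at the start; its other end is yellow (fresh). 110 mm long; body 14 x 14 mm square section over the middle 82 mm, a 10 x 10 mm square tip 14 mm long at each end, about 0.12 kg. Origin at its centre, x axis along its length toward the yellow end
- insert_d_fresh (a point): Yellow end face of insert_d, 55 mm from its centre along its x axis
- insert_ok: Half-used insert that already stands right in its slot, yellow end to the front; leave it. 110 mm long; body 14 x 14 mm square section over the middle 82 mm, a 10 x 10 mm square tip 14 mm long at each end, about 0.12 kg. Origin at its centre, x axis along its length toward the yellow end
- insert_ok_fresh (a point): Yellow end face of insert_ok, 55 mm from its centre along its x axis
- insert_spent: Spent insert with BOTH ends black, in one of the slots at the start. 110 mm long; body 14 x 14 mm square section over the middle 82 mm, a 10 x 10 mm square tip 14 mm long at each end, about 0.12 kg. Origin at its centre, x axis along its length
- insert_new: New insert with BOTH ends yellow, lying on the bench to the left of the counter at the start (either end may face out). 110 mm long; body 14 x 14 mm square section over the middle 82 mm, a 10 x 10 mm square tip 14 mm long at each end, about 0.12 kg. Origin at its centre, x axis along its length
- scrap_tray: Red open scrap tray, loose on the bench to the right of the cassette, 150 x 110 mm and 28 mm high outside, walls and floor 4 mm, 0.5 kg. Origin at the centre of its underside, x along its long side, z up
- counter: Grey tool-life counter box fixed on the bench, 70 x 66 x 42 mm, with a sprung plunger with a green cap on top. Origin at the centre of its underside, z up
- plunger_top (a point): Centre of the flat top of the green plunger cap (34 mm across), 74 mm above the bench when up
- plunger (a joint): Plunger travel in m: 0 up, 0.014 fully down on its stop. It springs back; about 2 N to start it, 7 N at the bottom
- rivet_tin: Blue tin of rivets, 61 mm across, 37 mm high: bystander
- bearing_b: Ball bearing 52 mm across, 15 mm high, lying in front of the cassette at the right: bystander
- brush: Flat brush with red handle, 168 mm long, lying in front of the cassette: bystander
Things that resemble listed ones, but are neither listed nor needed, are in the scene too. Leave any brown look-alike of the insert_d alone.

How it is judged:
By the outcome, as a careful person would: the job done as asked, in the order asked, and still so for the second after the job is handed in, with the robot touching nothing.
Of insert_a, insert_b, insert_c, insert_d only 3 to 4 are there at a start; the rules pass over those that are not, and their reading is None.
At some moment in a run one of insert_new, scrap_tray may be knocked a few centimetres aside while the robot is not near it.
Once in a run the grip may slacken for a moment while it holds something.
It also fails if it takes over 210 s, if anything falls off the work surface, if the arm or the gripper's body presses on something with over 40 N, if the wrist force passes 120 N, or if a joint passes its speed limit or range.

## Robot

A 6-joint arm with a two-finger parallel gripper is mounted at the origin on a cart in front of the work surface, level with it; the furniture and walls round the work are solid. World frame = base frame: x ahead of the robot, y to its left, z up, the work surface at z = 0. Lengths are in m, angles in rad, forces in N, time in s.
With the tool pointing down it reaches from about 0.375 to 0.9 m from the base axis. Payload 3.1 kg.
Tool frame: the origin (TCP) lies midway between the tips of the shut fingers; the grasp point (between the pads) lies 19 mm behind it; z points along the fingers, y is the line along which they close (so a half turn about z gives the same grasp; the last joint's range is limited). The gripper opens to 85 mm and grips with 20 to 120 N. Pads are 22 mm wide; open, the fingers measure 114 mm over their backs; the gripper's body (76 mm by 85 mm) begins 54 mm behind the grasp point. The pads swing forward as they close: fully open they stand 13 mm farther back than shut.
Start: joints at [-1.395, 0.527, 1.433, -0, 1.181, -0.178], TCP at [0.217, -0.586, 0.197] pointing down, gripper open.
Joint ranges: [-3.08, 3.08], [-0.75, 2.2], [0.22, 2.44], [-1.43, 4.57], [0, 2.65], [-2.85, 2.85]. Speed limits (rad/s): [2.79, 2.79, 3.14, 3.14, 3.14, 3.14].

## Interface

Orientations are given as [roll, pitch, yaw] about the fixed x, y, z axes, in that order (R = Rz(yaw) Ry(pitch) Rx(roll)).
In Python, from workcell import manip gives the robot as it stands.
- The arm moves only by the tool send_rows, never from a script. Its argument "deltas" is a list of rows, each a list of 7 numbers: the turn, a rotation vector about the tool's x, y, z in degrees, then the shift along the tool's x, y, z in cm, then the closure, from -1 (fully open) to 1 (shut), so that 0 is half open. A call has 1 to 20 rows; each row shifts and turns the commanded pose from where the row before left it, along the tool's axes as they then stand; what a row does not reach is not made up. A row lasts 1/10 s, in which the tool goes at most 50 mm and 8.59 degrees, less where a joint would pass 70% of its speed; a pose out of reach is approached as far as the arm can. A call is refused whole if a number of a shift passes 5 or a number of a turn 8.59, either way. A call with a gripper value outside its range is refused whole. The fingers move at their own pace and stop on an object; "grip_force" is the grip in N (left out, the last holds). Time passes only in rows, so rows that do not move let the fingers close. It gives the time, the measured TCP pose, the force, the opening and the grip force at its end, in the units of the state.
- manip.read_state(): the state, without advancing time (a new reading comes with each control period).
- manip.capture(name): name is "side" or "top"; returns a dict with "img" (420x560x3 uint8, blue, green, red), "range_z" (420x560 float32, m along the optical axis (not along the pixel's ray), 0 where there is no reading), "intrinsics" (3x3 intrinsics, pixels), "dist_coeffs" ([k1, k2, p1, p2, k3] as OpenCV has them; the pictures are not rectified), "world_from_camera" (4x4, takes a point from camera to world coordinates). Camera axes: x right, y down, z forward; pixel columns grow to the right and rows downward; lengths in m; the calibration is good to about 2 mm. A picture is of the moment at which its call begins.
- manip.close_job(): hands the job in; it is judged then, once.
The state is a dict: "time": time; "joint_pos": joint angles; "joint_velocities": joint speeds; "joint_efforts": joint torques, N m; "ee_pos": TCP position; "tcp_rot": TCP orientation; "force": force on the tool from outside, world axes, zero at the start; "moment": the same for the moment, N m; "width": opening from 0.0 (shut) to 1.0 (fully open); "finger_force": force on a finger pad.
Only numpy, scipy, OpenCV 4.12 (cv2) and the standard library are available. Lean on these libraries where they do the work, as an engineer would, in place of code of your own. Each camera call takes 0.05 s, during which the arm holds its last target. There are 200 camera calls.

## Working session

There is one attempt and no reset: what is moved stays moved. The work goes in short steps, Python scripts to look and compute and a tool call to move; the robot and the scene stay as the last step left them, time stands still between calls to the robot, and variables do not carry over. Pictures are saved under pics/ and viewed, at most 14 in all, crops included, and the job is handed in when it is done.

Besides the shell and the picture viewer there is one more tool, called in YAML: its name, and indented under it one key for each argument. send_rows: Moves the arm, as the interface text tells. Its arguments: {"type":"object","properties":{"deltas":{"type":"array"},"grip_force":{"type":"number"}},"required":["deltas"]}

```bash
mkdir -p pics; ls; cat > h.py <<'E'
import cv2, numpy as np
from workcell import manip
def cap(n):
    c=manip.capture(n); return c
def world(c,u,v,z=None):
    K=np.array(c['intrinsics'],float);d=np.array(c['dist_coeffs'],float);T=np.array(c['world_from_camera'])
    p=cv2.undistortPoints(np.array([[[u,v]]],float),K,d)[0,0]
    r=np.array([p[0],p[1],1.])
    if z is None:
        s=c['range_z'][int(round(v)),int(round(u))]
    else:
        w=T[:3,:3]@r; s=(z-T[2,3])/w[2]
    return T[:3,:3]@(r*s)+T[:3,3]
def cloud(c):
    K=np.array(c['intrinsics'],float);d=np.array(c['dist_coeffs'],float);T=np.array(c['world_from_camera'])
    h,w=c['range_z'].shape
    uv=np.stack(np.meshgrid(np.arange(w),np.arange(h)),-1).reshape(-1,1,2).astype(float)
    p=cv2.undistortPoints(uv,K,d).reshape(h,w,2)
    r=np.dstack([p,np.ones((h,w))])*c['range_z'][...,None]
    return r@T[:3,:3].T+T[:3,3]
E
python3 - <<'E'
from h import *
for n in ('top','side'):
    c=cap(n); cv2.imwrite(f'pics/{n}0.png',c['img']); print(n,c['world_from_camera'],c['intrinsics'])
print(manip.read_state())
E
```

```text
pics
top [[-0.20163645 -0.83603719  0.5102789  -0.38646971]
 [-0.97935121  0.16431113 -0.11778399  0.31880657]
 [ 0.0146273  -0.5234918  -0.85190515  1.61253726]
 [ 0.          0.          0.          1.        ]] [[519.23165474   0.         274.08431927]
 [  0.         519.23165474 212.34319528]
 [  0.           0.           1.        ]]
side [[ 0.98747061 -0.09811246  0.12359504  0.36789299]
 [-0.15687941 -0.52574161  0.836053   -1.06098565]
 [-0.01704816 -0.84496728 -0.53454621  0.82243514]
 [ 0.          0.          0.          1.        ]] [[479.39658386   0.         280.70751701]
 [  0.         479.39658386 208.73008148]
 [  0.           0.           1.        ]]
{'time': 0.1, 'joint_pos': array([-1.39450665e+00,  5.28398088e-01,  1.43373367e+00, -1.50895481e-05,
        1.18138951e+00, -1.78481221e-01]), 'joint_velocities': array([-0.00035674, -0.00175214, -0.00274511,  0.00041278,  0.0007144 ,
        0.00055006]), 'joint_efforts': array([-3.29488657e-04, -4.43306172e+01, -1.78586304e+01, -2.51113797e-04,
        3.86669199e-03, -1.73699415e-07]), 'ee_pos': array([ 0.21702202, -0.58538168,  0.19632912]), 'tcp_rot': array([-3.13969221e+00, -3.28668253e-04,  3.54776330e-01]), 'force': array([-0.60267922, -0.85140188,  0.56194104]), 'moment': array([ 0.00639196,  0.05606432, -0.02287263]), 'finger_force': 0.0, 'width': 0.9989075460311141}
```

View pics/top0.png

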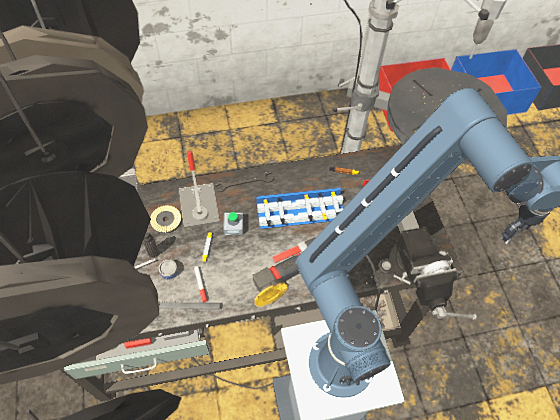

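View pics/side0.png

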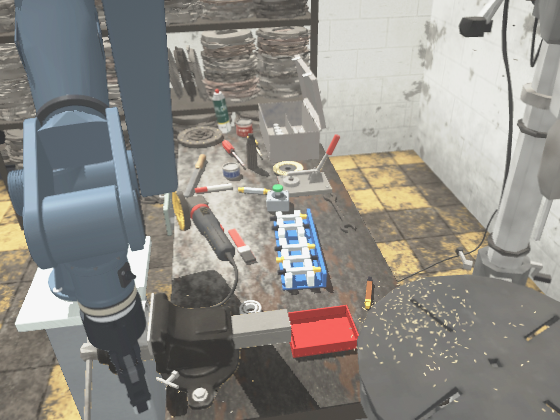

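The top view shows the cassette at about (300,208), the counter at (233,222), and candidates for the new insert at (208,247) and (200,283). In the side view the tray is at (322,331). I'll enlarge these to confirm.

```bash
python3 - <<'E'
from h import *
t=cv2.imread('pics/top0.png');s=cv2.imread('pics/side0.png')
a=cv2.resize(t[180:310,185:350],None,fx=4.8,fy=4.5,interpolation=cv2.INTER_CUBIC)
b=cv2.resize(s[170:300,180:345],None,fx=4.8,fy=4.5,interpolation=cv2.INTER_CUBIC)
cv2.imwrite('pics/ct.png',a);cv2.imwrite('pics/cs.png',b)
E
```

```text
(no output)
```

View pics/ct.png

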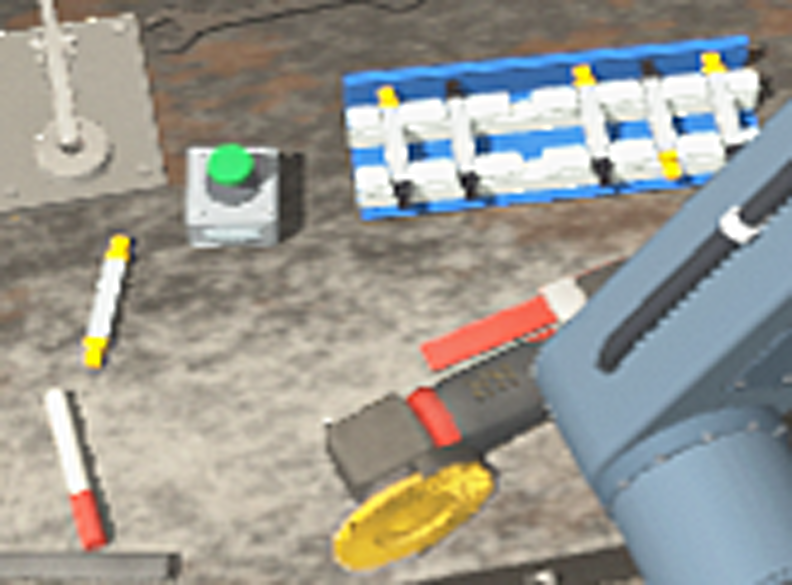

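View pics/cs.png

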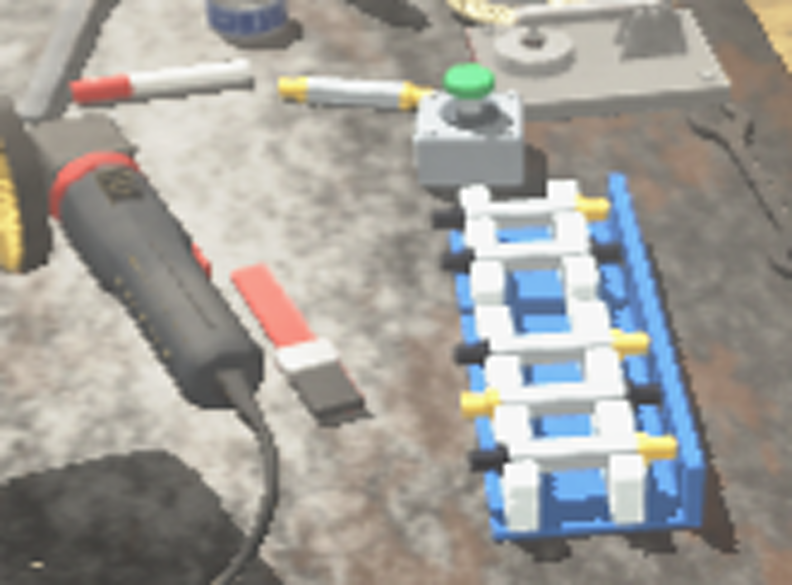

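In the crop, the slots from left (+y) are:
1. black front, yellow back: flip
2. black at both ends: spent
3. empty
4. black front, yellow back: flip
5. yellow front: already right
6. black front, yellow back: flip

The object at top (208,247) with two yellow ends is the new insert. The one at (200,283) is a red and white marker, so I'll leave it. Next I'll measure poses.

```bash
cat > meas.py <<'E'
from h import *
import sys
def blobs(c,kind):
    im=c['img'].astype(int);P=cloud(c);hsv=cv2.cvtColor(c['img'],cv2.COLOR_BGR2HSV)
    H,S,V=[hsv[...,i].astype(int) for i in range(3)]
    m={'green':(H>50)&(H<75)&(S>150),'yellow':(H>20)&(H<33)&(S>170)&(V>130),'red':((H<6)|(H>174))&(S>150)&(V>80),'blue':(H>100)&(H<115)&(S>170)}[kind]
    ok=(c['range_z']>0)&(P[...,0]>.25)&(P[...,0]<1.0)&(abs(P[...,1])<.8)&(P[...,2]>-.02)&(P[...,2]<.15)
    n,l,st,ce=cv2.connectedComponentsWithStats((m&ok).astype(np.uint8))
    for i in range(1,n):
        if st[i,4]<8: continue
        Q=P[l==i]; print(kind,ce[i].round(1),st[i,4],'med',np.median(Q,0).round(4),'min',Q.min(0).round(3),'max',Q.max(0).round(3))
if __name__=='__main__':
    for n in ('top','side'):
        c=cap(n);print(n)
        for k in ('green','yellow','red','blue'): blobs(c,k)
E
python3 meas.py
```

```text
top
green [232.6 216.2] 57 med [0.5478 0.2506 0.0732] min [0.533 0.235 0.066] max [0.566 0.263 0.079]
yellow [354.8 172. ] 22 med [ 0.6938 -0.2427  0.007 ] min [ 0.685 -0.26  -0.004] max [ 0.709 -0.233  0.018]
yellow [333.2 193.6] 13 med [ 0.5941 -0.1269  0.0366] min [ 0.582 -0.133  0.027] max [ 0.604 -0.119  0.045]
yellow [306.  196.5] 12 med [ 0.6018 -0.0269  0.0395] min [ 0.591 -0.031  0.033] max [ 0.609 -0.021  0.042]
yellow [265.3 201. ] 9 med [0.611  0.1228 0.0371] min [0.603 0.117 0.023] max [0.622 0.125 0.042]
yellow [324.  215.6] 14 med [ 0.5082 -0.0699  0.0401] min [ 0.497 -0.074  0.031] max [ 0.52  -0.065  0.046]
yellow [209.5 234.9] 15 med [0.5272 0.3383 0.0116] min [ 0.516  0.333 -0.003] max [0.534 0.349 0.019]
yellow [204.3 257.3] 19 med [0.4426 0.3694 0.0115] min [0.429 0.362 0.001] max [0.451 0.375 0.018]
yellow [283.6 286.6] 37 med [0.2519 0.1325 0.0818] min [0.25  0.124 0.049] max [0.259 0.143 0.106]
red [191.4 165.7] 33 med [0.7428 0.3621 0.1379] min [0.736 0.354 0.124] max [0.753 0.37  0.149]
red [364.7 182.3] 22 med [ 0.6322 -0.2592  0.0232] min [ 0.618 -0.273  0
[... 958 characters left out ...]
] 26 med [0.5746 0.0975 0.0047] min [ 0.566  0.081 -0.005] max [0.583 0.112 0.011]
blue [261.5 214. ] 18 med [0.5796 0.1425 0.0044] min [ 0.571  0.133 -0.001] max [0.587 0.152 0.008]
blue [322.2 220.3] 32 med [ 0.51   -0.0666  0.0046] min [ 0.499 -0.103 -0.004] max [ 0.515 -0.024  0.032]
blue [295.1 223.2] 33 med [0.5167 0.0343 0.0055] min [ 0.506 -0.004 -0.007] max [0.524 0.076 0.033]
blue [276.1 225.4] 20 med [0.5209 0.1004 0.0056] min [ 0.513  0.08  -0.003] max [0.527 0.119 0.014]
blue [264.2 226.7] 13 med [0.5245 0.1429 0.0064] min [ 0.519  0.133 -0.003] max [0.53  0.155 0.014]
side
red [321.8 330.7] 2756 med [ 0.5671 -0.3109  0.003 ] min [ 0.489 -0.374 -0.004] max [ 0.639 -0.259  0.03 ]
```

```bash
cat > fit.py <<'E'
from h import *
from scipy.optimize import minimize
BL,WH,YE,BK=(200,105,25),(232,232,228),(10,190,240),(35,35,35)
def box(x0,x1,y0,y1,z0,z1,col): return (np.array([[x,y,z] for x in(x0,x1) for y in(y0,y1) for z in(z0,z1)],float),col)
FR={1:'KY',2:'KK',4:'KY',5:'YK',6:'KY'}
def model(fr):
    B=[box(-.045,.066,-.155,.155,0,.006,BL),box(.058,.066,-.155,.155,0,.045,BL)]
    ys=[.125-.05*i for i in range(6)]
    for x0,x1 in((.020,.036),(-.036,-.020)):
        e=[.155]+sum([[y+.009,y-.009] for y in ys],[])+[-.155]
        for i in range(0,14,2): B.append(box(x0,x1,e[i+1],e[i],0,.041,WH))
        for y in ys:B.append(box(x0,x1,y-.009,y+.009,0,.028,WH))
    for s,k in fr.items():
        y=ys[s-1]; C={'K':BK,'Y':YE}
        B.append(box(.041,.055,y-.005,y+.005,.030,.040,C[k[1]]));B.append(box(-.041,.041,y-.007,y+.007,.028,.042,WH));B.append(box(-.055,-.041,y-.005,y+.005,.030,.040,C[k[0]]))
    return B
def cost(p,c,B,crop,ss=4,ret=False):
    T=np.linalg.inv(c['world_from_camera']);K=np.array(c['intrinsics'],float);d=np.array(c['dist_coeffs'],float)
    x,y,a=p;R=np.array([[np.cos(a),-np.sin(a),0],[np.sin(a),np.cos(a),0],[0,0,1]])
    u0,v0,u1,v1=crop
    im=np.full(((v1-v0)*ss,(u1-u0)*ss,3),(112,118,120),np.uint8)
    for P,col in B:
        W=P@R.T+[x,y,0]
        q=cv2.projectPoints(W,T[:3,:3],T[:3,3],K,d)[0][:,0]
        q=((q-[u0,v0]+.5)*ss-.5)
        h=cv2.convexHull((q*16).round().astype(np.int32))
        cv2.fillConvexPoly(im,h,col,cv2.LINE_AA,4)
    r=cv2.resize(im,None,fx=1/ss,fy=1/ss,interpolation=cv2.INTER_AREA)
    if ret:return r
    D=np.abs(r.astype(float)-c['img'][v0:v1,u0:u1]).sum(2)
    return np.minimum(D,250).mean()
def run(c,n,fr,p0=(.557,.001,-.067)):
    crop={'top':(250,182,350,236),'side':(262,200,338,298)}[n];B=model(fr)
    f=lambda s:cost(np.array(p0)+np.array(s)*[.004,.004,.02],c,B,crop)
    r=min((minimize(f,s,method='Nelder-Mead',options=dict(initial_simplex=np.array([s]+[np.array(s)+e for e in np.eye(3)]),xatol=.01,fatol=.01)) for s in([0,0,0],[1,-1,.3],[-1,1,-.3])),key=lambda r:r.fun)
    return np.array(p0)+r.x*[.004,.004,.02],r.fun
if __name__=='__main__':
    for n in('top','side'):
        c=cap(n);p,v=run(c,n,FR);print(n,p.round(4),round(v,1))
        z=c['range_z'];print((z>0).mean(),z.max())
        crop={'top':(250,182,350,236),'side':(262,200,338,298)}[n]
        a=cost(p,c,model(FR),crop,ret=True);b=c['img'][crop[1]:crop[3],crop[0]:crop[2]]
        cv2.imwrite(f'pics/fit_{n}.png',cv2.resize(np.hstack([a,b]),None,fx=4,fy=4))
    c=cap('side')
    print([world(c,u,v).round(3) for u,v in((277,188),(322,331),(295,245))])
E
python3 fit.py
```

```text
top [ 0.5574  0.0015 -0.0687] 75.0
0.9959438775510204 3.4981172
side [ 0.557  -0.0024 -0.0702] 91.3
0.9957908163265307 3.7890236
[array([0.549, 0.236, 0.072]), array([ 0.568, -0.313,  0.004]), array([ 0.558, -0.029,  0.041])]
```

send_rows:
  deltas:
    - [0,0,8.1,0,0,0,0.1]
    - [0,0,8.1,0,0,0,0.1]
    - [0,0,8.1,0,0,0,0.1]
    - [0,0,0,1,-1.7,0,0.1]
    - [0,0,0,2.2,-3.5,0,0.1]
    - [0,0,0,2.2,-3.5,0,0.1]
    - [0,0,0,2.2,-3.5,0,0.1]
    - [0,0,0,2.2,-3.5,0,0.1]
    - [0,0,0,2.2,-3.5,0,0.1]
    - [0,0,0,2.2,-3.5,0,0.1]
    - [0,0,0,2.2,-3.5,0,0.1]
    - [0,0,0,2.2,-3.5,0,0.1]
    - [0,0,0,2.2,-3.5,0,0.1]
    - [0,0,0,2.2,-3.5,0,0.1]
    - [0,0,0,2.2,-3.5,0,0.1]
    - [0,0,0,2.2,-3.5,0,0.1]
    - [0,0,0,2.2,-3.5,0,0.1]
    - [0,0,0,2.0,-2.5,2,0.1]
    - [0,0,0,0,0,3,0.1]
    - [0,0,0,0,0,0,0.1]
  grip_force: 60

```text
time: 2.35
ee_pos: [0.5635, -0.1087, 0.1438]
tcp_rot: [-3.139, 0.009, -0.064]
force: [-0.6, 0.3, -0.3]
width: 0.449
finger_force: 0.0
```

```bash
cat > go.py <<'E'
# usage: go.py slot|x,y z  flip(0/1) : tool-frame deltas from the measured pose
from h import *
import sys
CX,CY,CA=.557,-.0005,-.069
def slot(s,dx=0,dy=0):
    x,y=dx,.125-.05*(s-1)+dy
    return np.array([CX+x*np.cos(CA)-y*np.sin(CA),CY+x*np.sin(CA)+y*np.cos(CA)])
def wrap(a): return (a+np.pi)%(2*np.pi)-np.pi
def go(xy,z,yaw,st=None):
    st=st or manip.read_state();p=st['ee_pos'];r,pt,y=st['tcp_rot']
    dyaw=-np.degrees(wrap(yaw-y)) if abs(yaw-y)<3.3 else 999
    dyaw=-np.degrees(yaw-y) if abs(yaw-y)<3.5 else -np.degrees(wrap(yaw-y))
    d=np.array([*xy,z])-p; xh=np.array([np.cos(yaw),np.sin(yaw),0]);yh=np.array([np.sin(yaw),-np.cos(yaw),0])
    print('t',round(st['time'],2),'p',p.round(4),'rpy',np.round([r,pt,y],4),'q6',round(st['joint_pos'][5],2),'F',np.round(st['force'],1),'w',round(st['width'],3),'ff',round(st['finger_force'],1))
    print('  turn z %.2f deg, then shift cm x %.2f y %.2f z %.2f'%(dyaw,100*d@xh,100*d@yh,-100*d[2]))
if __name__=='__main__':
    a=sys.argv
    xy=slot(int(a[1])) if ',' not in a[1] else np.array(eval(a[1]))
    go(xy,float(a[2]),CA+(np.pi if len(a)>3 and a[3]=='1' else 0) if len(a)<5 else float(a[4]))
E
python3 go.py 6 .016
```

```text
t 2.35 p [ 0.5635 -0.1087  0.1438] rpy [-3.1385  0.0087 -0.0642] q6 1.25 F [-0.6  0.3 -0.3] w 0.449 ff 0.0
  turn z 0.28 deg, then shift cm x -1.40 y 1.76 z 12.78
```

send_rows:
  deltas:
    - [0,0,0.3,-0.7,0.9,2,0.1]
    - [0,0,0,-0.7,0.9,2,0.1]
    - [0,0,0,0,0,2,0.1]
    - [0,0,0,0,0,1,0.1]
    - [0,0,0,0,0,0,0.1]
    - [0,0,0,0,0,0,0.1]

```text
time: 2.95
ee_pos: [0.5521, -0.1293, 0.0781]
tcp_rot: [3.141, -0.001, -0.074]
force: [0.1, -0.6, 0.4]
width: 0.447
finger_force: 0.0
```

```bash
python3 go.py 6 .016; python3 - <<'E'
from h import *
from fit import *
c=cap('side');i=c['img'];cv2.imwrite('pics/s1.png',cv2.resize(i[170:330,230:380],None,fx=3.6,fy=3.6,interpolation=cv2.INTER_CUBIC))
E
```

```text
t 2.95 p [ 0.5521 -0.1293  0.0781] rpy [ 3.1412e+00 -1.2000e-03 -7.4200e-02] q6 1.22 F [ 0.1 -0.6  0.4] w 0.447 ff 0.0
  turn z -0.30 deg, then shift cm x -0.40 y -0.38 z 6.21
```

View pics/s1.png

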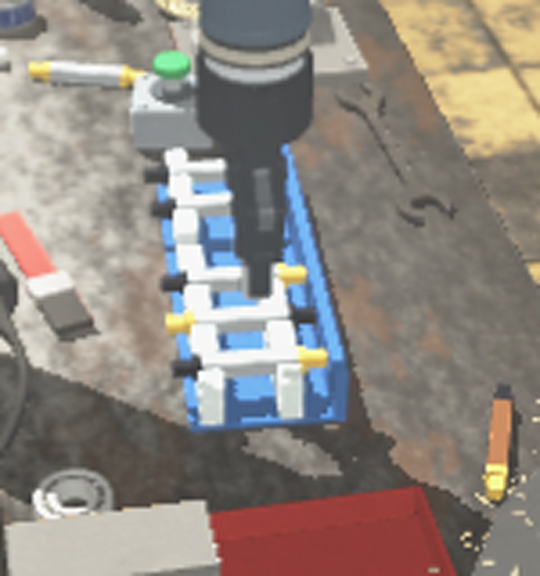

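The gripper hovers at crop (262,285), which is consistent with slot 6 seen at a 78 mm tip height. A brown look-alike lies at the right, crop (497,440), and I'll leave it. Next: correct and descend.

send_rows:
  deltas:
    - [0,0,-0.3,-0.4,-0.38,0,0.1]
    - [0,0,0,0,0,0,0.1]
    - [0,0,0,0,0,1,0.1]
    - [0,0,0,0,0,1,0.1]
    - [0,0,0,0,0,0,0.1]
    - [0,0,0,0,0,0,0.1]
    - [0,0,0,0,0,0,0.1]

```text
time: 3.7
ee_pos: [0.5479, -0.1251, 0.057]
tcp_rot: [-3.142, 0.0, -0.069]
force: [-0.1, 0.3, 1.3]
width: 0.448
finger_force: 0.0
```

```bash
python3 go.py 6 .016
```

```text
t 3.7 p [ 0.5479 -0.1251  0.057 ] rpy [-3.1415e+00  2.0000e-04 -6.9400e-02] q6 1.22 F [-0.1  0.3  1.3] w 0.448 ff 0.0
  turn z -0.02 deg, then shift cm x 0.05 y 0.01 z 4.10
```

send_rows:
  deltas:
    - [0,0,0,0.05,0,1,0.1]
    - [0,0,0,0,0,1,0.1]
    - [0,0,0,0,0,1,0.1]
    - [0,0,0,0,0,1,0.1]
    - [0,0,0,0,0,0,0.1]
    - [0,0,0,0,0,0,0.1]

```text
time: 4.3
ee_pos: [0.548, -0.1249, 0.0166]
tcp_rot: [-3.141, 0.001, -0.069]
force: [-0.4, -0.5, 1.0]
width: 0.451
finger_force: 0.0
```

send_rows:
  deltas:
    - [0,0,0,0,0,0,1]
    - [0,0,0,0,0,0,1]
    - [0,0,0,0,0,0,1]
    - [0,0,0,0,0,0,1]
    - [0,0,0,0,0,0,1]
    - [0,0,0,0,0,0,1]
  grip_force: 60

```text
time: 4.9
ee_pos: [0.5484, -0.125, 0.0173]
tcp_rot: [3.142, -0.0, -0.069]
force: [-0.5, -0.9, -0.6]
width: -0.001
finger_force: 0.0
```

```bash
python3 - <<'E'
from h import *
a=cap('side')['img'];b=cap('top')['img']
a=cv2.resize(a[170:330,230:380],(375,400),interpolation=cv2.INTER_CUBIC);b=cv2.resize(b[170:240,250:350],(420,400),interpolation=cv2.INTER_CUBIC)
cv2.imwrite('pics/s2.png',np.hstack([a,b]))
E
```

```text
(no output)
```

View pics/s2.png

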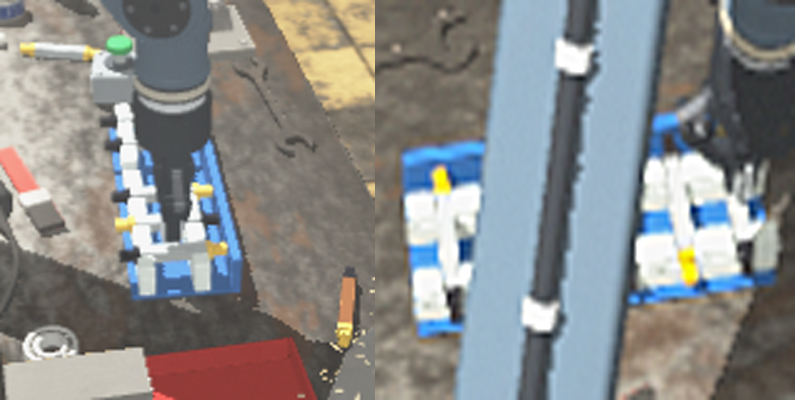

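```bash
python3 - <<'E'
from h import *
c=cap('side');P=cloud(c);im=c['img']
for v in range(225,285,4):
    print(v,[(P[v,u]*1000).round().astype(int).tolist()+[int(im[v,u].mean())] for u in (292,298,303,310)])
E
python3 go.py 6 .016
```

```text
225 [[527, -157, 197, 78], [541, -159, 197, 77], [552, -163, 198, 77], [570, -154, 190, 75]]
229 [[527, -156, 185, 77], [541, -159, 186, 77], [552, -161, 185, 76], [618, 56, 29, 91]]
233 [[534, -116, 145, 77], [541, -161, 175, 77], [553, -160, 173, 76], [618, 55, 15, 119]]
237 [[530, -143, 152, 80], [540, -162, 164, 77], [552, -164, 164, 79], [617, 51, 4, 106]]
241 [[530, -142, 140, 78], [539, -168, 157, 85], [551, -168, 156, 80], [613, 32, 4, 182]]
245 [[530, -141, 128, 157], [542, -155, 136, 78], [554, -153, 133, 83], [599, -32, 39, 218]]
249 [[549, -33, 32, 128], [538, -178, 141, 81], [549, -182, 143, 93], [605, -7, 5, 186]]
253 [[552, -16, 5, 183], [536, -185, 135, 75], [548, -185, 133, 97], [600, -27, 7, 109]]
257 [[541, -77, 39, 246], [542, -153, 98, 73], [553, -162, 103, 72], [587, -87, 41, 138]]
261 [[540, -82, 30, 160], [545, -138, 73, 73], [569, -83, 27, 167], [584, -101, 39, 247]]
265 [[543, -64, 2, 107], [546, -135, 58, 71], [572, -72, 5, 210], [580, -120, 41, 238]]
269 [[532, -128, 42, 246], [547, -128, 40, 155], [560, -128, 37, 154], [576, -138, 43, 158]]
273 [[531, -134, 33, 188], [547, -130, 28, 159], [559, -133, 28, 161], [574, -150, 41, 197]]
277 [[533, -117, 6, 140], [550, -116, 2, 179], [562, -118, 2, 178], [573, -156, 32, 210]]
281 [[531, -129, 3, 139], [546, -135, 5, 123], [559, -135, 3, 102], [572, -158, 21, 207]]
t 5.05 p [ 0.5483 -0.125   0.0172] rpy [-3.1416  0.     -0.0693] q6 1.22 F [ 0.7 -0.5 -0.9] w 0.004 ff 0.0
  turn z -0.02 deg, then shift cm x 0.01 y 0.02 z 0.12
```

send_rows:
  deltas:
    - [0,0,0,0,0,0.1,1]
    - [0,0,0,0,0,0.1,1]
    - [0,0,0,0,0,0,1]
    - [0,0,0,0,0,0,1]

```text
time: 5.45
ee_pos: [0.5483, -0.125, 0.0151]
tcp_rot: [-3.142, 0.0, -0.069]
force: [0.3, -0.0, -0.6]
width: 0.002
finger_force: 0.0
```

```bash
python3 - <<'E'
from h import *
c=cap('top');P=cloud(c);im=c['img']
m=(abs(P[...,0]-.548)<.06)&(abs(P[...,1]+.125)<.06)&(P[...,2]<.2)&(P[...,2]>.0)
dark=(im.max(2)<110)
for v in range(170,226,3):
    r=[(u,*(P[v,u]*1000).round().astype(int).tolist(),int(im[v,u].mean())) for u in range(324,352,3) if m[v,u]]
    print(v,r)
E
```

```text
170 []
173 []
176 []
179 []
182 [(330, 552, -88, 181, 70)]
185 [(330, 546, -87, 173, 72), (333, 531, -91, 193, 78), (336, 524, -99, 200, 50), (351, 542, -162, 158, 56)]
188 [(324, 560, -73, 138, 114), (327, 548, -79, 153, 173), (330, 535, -85, 170, 88), (333, 526, -91, 182, 73), (336, 516, -98, 194, 53), (339, 513, -107, 197, 54), (342, 510, -116, 198, 55), (345, 507, -125, 200, 53), (348, 514, -140, 186, 53), (351, 544, -166, 135, 84)]
191 [(324, 544, -69, 144, 116), (327, 544, -80, 141, 123), (330, 606, -118, 40, 67), (333, 539, -99, 143, 67), (336, 529, -106, 155, 97), (339, 540, -122, 135, 52), (342, 513, -120, 175, 55), (345, 526, -137, 151, 52), (348, 544, -157, 119, 56), (351, 534, -163, 132, 80)]
194 [(324, 533, -66, 142, 68), (327, 541, -80, 126, 73), (330, 555, -98, 101, 78), (333, 549, -106, 108, 80), (336, 533, -110, 130, 67), (339, 554, -131, 92, 55), (342, 528, -130, 132, 54), (345, 541, -147, 108, 57), (348, 533, -155, 116, 53), (351, 532, -166, 115, 57)]
197 [(324, 587, -91, 36, 255), (327, 534, -79, 119, 170), (330, 531, -89, 120, 60), (333, 541, -105, 100, 66), (336
[... 933 characters left out ...]
248), (333, 517, -105, 39, 249), (336, 511, -114, 46, 141), (339, 507, -124, 48, 57), (342, 508, -136, 43, 180), (345, 508, -147, 41, 164)]
215 [(324, 510, -70, 41, 150), (327, 514, -83, 31, 241), (330, 513, -95, 27, 244), (333, 510, -105, 30, 241), (336, 506, -114, 33, 114), (339, 505, -125, 32, 78), (342, 511, -140, 17, 176), (348, 516, -166, 0, 62)]
218 [(324, 497, -67, 43, 170), (327, 513, -85, 10, 160), (330, 514, -97, 4, 216), (336, 512, -120, 1, 153), (339, 492, -121, 33, 85), (342, 504, -139, 7, 85), (345, 501, -150, 9, 81)]
221 [(327, 502, -82, 9, 139), (333, 500, -105, 3, 144), (339, 496, -126, 4, 116)]
224 [(324, 495, -70, 2, 128), (327, 494, -81, 1, 134), (330, 491, -92, 2, 144)]
```

send_rows:
  deltas:
    - [0,0,0,0,0,0.1,1]
    - [0,0,0,0,0,0.1,1]
    - [0,0,0,0,0,0.1,1]
    - [0,0,0,0,0,0,1]
    - [0,0,0,0,0,0,1]

```text
time: 6.0
ee_pos: [0.5483, -0.125, 0.0122]
tcp_rot: [-3.142, 0.0, -0.069]
force: [-0.2, 0.3, -0.6]
width: -0.001
finger_force: 0.0
```

```bash
python3 - <<'E'
from h import *
a=cap('side')['img']
cv2.imwrite('pics/s3.png',cv2.resize(a[225:295,265:340],(750,600),interpolation=cv2.INTER_NEAREST))
E
```

```text
(no output)
```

View pics/s3.png

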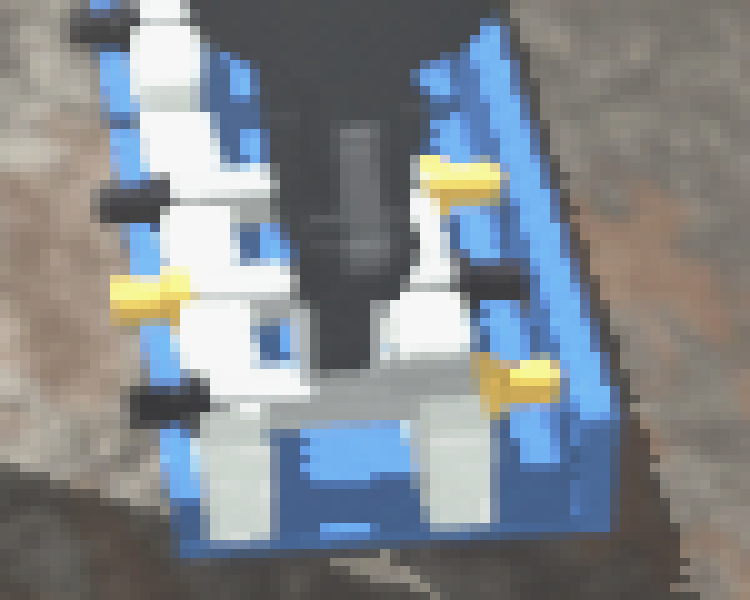

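send_rows:
  deltas:
    - [0,0,0,0,0,0.1,1]
    - [0,0,0,0,0,0.1,1]
    - [0,0,0,0,0,0.1,1]
    - [0,0,0,0,0,0,1]
    - [0,0,0,0,0,0,1]

```text
time: 6.55
ee_pos: [0.5483, -0.125, 0.0091]
tcp_rot: [-3.142, 0.0, -0.069]
force: [0.0, 0.1, 0.3]
width: 0.0
finger_force: 0.0
```

```bash
python3 - <<'E'
from h import *
c=cap('side');P=cloud(c);im=c['img']
for v in range(245,275,2):
    print(v,[(P[v,u]*1000).round().astype(int).tolist()+[int(im[v,u].mean())] for u in (297,299,301)])
E
```

```text
245 [[537, -168, 146, 74], [542, -167, 145, 106], [546, -170, 146, 111]]
247 [[539, -156, 131, 73], [541, -171, 142, 107], [546, -170, 140, 111]]
249 [[540, -150, 120, 73], [541, -174, 138, 103], [545, -176, 139, 112]]
251 [[536, -172, 131, 94], [540, -178, 135, 103], [544, -179, 136, 111]]
253 [[534, -181, 133, 74], [539, -184, 134, 86], [543, -185, 134, 110]]
255 [[534, -184, 129, 76], [539, -185, 129, 91], [543, -188, 130, 113]]
257 [[535, -179, 119, 71], [540, -179, 118, 83], [545, -179, 117, 92]]
259 [[537, -166, 102, 70], [545, -154, 93, 72], [549, -159, 96, 72]]
261 [[543, -138, 74, 72], [549, -133, 69, 72], [553, -138, 72, 73]]
263 [[543, -138, 67, 72], [547, -140, 68, 72], [553, -136, 64, 72]]
265 [[542, -141, 64, 73], [548, -139, 61, 73], [553, -137, 59, 72]]
267 [[543, -139, 56, 72], [547, -142, 58, 71], [552, -143, 57, 70]]
269 [[545, -128, 40, 134], [548, -135, 45, 132], [553, -136, 45, 154]]
271 [[544, -134, 38, 157], [548, -136, 39, 158], [554, -135, 38, 159]]
273 [[544, -131, 29, 158], [549, -131, 29, 158], [554, -131, 28, 161]]
```

```bash
python3 - <<'E'
from h import *
for n in('side','top'):
    c=cap(n);T=np.linalg.inv(c['world_from_camera']);im=c['img']
    W=np.array([[.5483,-.125,z] for z in(.009,.042,.06,.08,.1,.13)])
    q=cv2.projectPoints(W,T[:3,:3],T[:3,3],np.array(c['intrinsics'],float),np.array(c['dist_coeffs'],float))[0][:,0]
    print(n,q.round(1).tolist())
    if n=='side':
        for v in range(256,272): print(v,im[v,284:320].mean(1).astype(int).tolist())
E
```

```text
side [[298.2, 277.3], [298.2, 267.4], [298.2, 261.9], [298.2, 255.6], [298.3, 249.2], [298.3, 239.4]]
256 [246, 246, 246, 246, 244, 244, 244, 244, 245, 217, 114, 71, 71, 72, 73, 85, 99, 103, 103, 91, 75, 71, 117, 243, 246, 245, 160, 85, 77, 83, 84, 85, 86, 103, 148, 180]
257 [246, 246, 246, 246, 246, 246, 246, 246, 246, 236, 133, 70, 71, 71, 71, 82, 93, 91, 90, 81, 72, 71, 187, 235, 233, 228, 138, 75, 65, 70, 70, 70, 68, 82, 120, 177]
258 [241, 247, 247, 247, 247, 246, 246, 245, 244, 233, 144, 76, 70, 70, 71, 74, 77, 76, 75, 72, 71, 85, 164, 184, 179, 172, 110, 69, 62, 63, 63, 62, 62, 74, 123, 178]
259 [194, 212, 214, 212, 210, 208, 204, 201, 196, 185, 129, 79, 70, 70, 72, 71, 72, 73, 72, 70, 69, 243, 247, 247, 247, 247, 234, 114, 63, 62, 62, 63, 62, 74, 126, 168]
260 [239, 240, 241, 240, 246, 231, 175, 163, 163, 163, 156, 96, 70, 72, 72, 73, 73, 73, 73, 71, 70, 245, 247, 247, 247, 247, 247, 157, 69, 164, 174, 173, 150, 103, 126, 150]
261 [247, 247, 247, 247, 247, 246, 191, 160, 160, 160, 182, 131, 81, 72, 70, 71, 72, 73, 147, 155, 226, 247, 247, 247, 247, 247, 247, 202, 88, 127, 178
[... 1236 characters left out ...]
154, 154, 149, 147, 148, 147, 208, 214, 215, 215]
269 [82, 138, 243, 246, 246, 246, 246, 246, 246, 246, 242, 195, 144, 135, 134, 151, 156, 154, 162, 156, 152, 150, 151, 151, 156, 158, 157, 160, 152, 155, 159, 143, 180, 186, 185, 185]
270 [68, 92, 242, 246, 246, 246, 247, 247, 246, 247, 245, 242, 187, 158, 158, 160, 164, 163, 161, 161, 155, 154, 153, 153, 155, 156, 156, 157, 154, 156, 156, 150, 153, 154, 154, 155]
271 [62, 67, 191, 203, 200, 199, 203, 203, 200, 202, 196, 193, 165, 158, 158, 158, 159, 159, 159, 160, 159, 159, 163, 171, 180, 183, 184, 192, 194, 170, 156, 150, 152, 153, 152, 158]
top [[335.0, 208.2], [336.1, 203.4], [336.7, 200.7], [337.3, 197.6], [338.0, 194.5], [339.0, 189.7]]
```

send_rows:
  deltas:
    - [0,0,0,0,0,0.1,1]
    - [0,0,0,0,0,0.1,1]
    - [0,0,0,0,0,0.1,1]
    - [0,0,0,0,0,0,1]

```text
time: 7.1
ee_pos: [0.5485, -0.1251, 0.008]
tcp_rot: [3.141, -0.001, -0.069]
force: [-2.8, 0.2, 11.9]
width: 0.0
finger_force: 6.1
```

```bash
python3 - <<'E'
from h import *
c=cap('side');im=c['img']
for v in range(264,274): print(v,im[v,290:308].mean(1).astype(int).tolist())
s=manip.read_state();print(s['force'],s['ee_pos'],s['joint_pos'])
E
```

```text
264 [183, 108, 108, 175, 195, 176, 118, 78, 72, 72, 72, 72, 158, 220, 235, 245, 247, 245]
265 [214, 106, 107, 174, 194, 176, 118, 78, 72, 71, 71, 72, 159, 210, 204, 213, 235, 214]
266 [232, 122, 105, 126, 183, 176, 118, 78, 73, 71, 72, 71, 159, 192, 179, 211, 193, 191]
267 [220, 188, 189, 214, 197, 175, 119, 78, 70, 71, 72, 70, 158, 167, 160, 170, 163, 163]
268 [245, 244, 245, 245, 232, 185, 119, 78, 70, 70, 70, 70, 159, 161, 155, 154, 154, 154]
269 [246, 246, 246, 246, 235, 188, 129, 96, 107, 111, 111, 112, 156, 157, 152, 151, 151, 151]
270 [247, 247, 246, 247, 245, 235, 181, 159, 158, 158, 158, 155, 160, 161, 155, 154, 153, 153]
271 [204, 203, 201, 201, 197, 185, 163, 159, 159, 158, 160, 159, 159, 159, 158, 159, 163, 171]
272 [242, 190, 158, 159, 160, 160, 160, 159, 160, 160, 161, 161, 161, 162, 161, 162, 165, 189]
273 [218, 187, 164, 160, 159, 158, 159, 158, 159, 159, 159, 160, 160, 161, 161, 161, 165, 186]
[-2.30129673  1.52927066 13.07275205] [ 0.54852437 -0.12510293  0.00795865] [-4.22757115e-01  7.26451214e-01  1.72679867e+00 -2.02072434e-04
  6.87476442e-01  1.21725394e+00]
```

Contact came at a reported z of 8 mm, on the top of the insert at 42 mm. The fingertips are therefore about 34 mm higher than reported, so I'll grasp at a reported z of about −17 mm.

send_rows:
  deltas:
    - [0,0,0,0,0,-1,1]
    - [0,0,0,0,0,-1,0.1]
    - [0,0,0,0,0,0,0.1]
    - [0,0,0,0,0,0,0.1]
    - [0,0,0,0,0,0,0.1]
    - [0,0,0,0,0,0,0.1]
    - [0,0,0,0,0,0.9,0.1]
    - [0,0,0,0,0,0.6,0.1]
    - [0,0,0,0,0,0,0.1]
    - [0,0,0,0,0,0,0.1]

```text
time: 8.15
ee_pos: [0.548, -0.1249, 0.0106]
tcp_rot: [-3.141, 0.001, -0.069]
force: [-0.1, -0.8, -0.0]
width: 0.452
finger_force: 0.0
```

send_rows:
  deltas:
    - [0,0,0,0,0,0.2,0.1]
    - [0,0,0,0,0,0.2,0.1]
    - [0,0,0,0,0,0.2,0.1]
    - [0,0,0,0,0,0.2,0.1]
    - [0,0,0,0,0,0,0.1]

```text
time: 8.65
ee_pos: [0.5482, -0.1249, 0.003]
tcp_rot: [-3.141, 0.0, -0.069]
force: [0.0, -0.1, -0.0]
width: 0.454
finger_force: 0.0
```

send_rows:
  deltas:
    - [0,0,0,0,0,0.2,0.1]
    - [0,0,0,0,0,0.3,0.1]
    - [0,0,0,0,0,0.3,0.1]
    - [0,0,0,0,0,0.2,0.1]
    - [0,0,0,0,0,0,0.1]
    - [0,0,0,0,0,0,0.1]

```text
time: 9.25
ee_pos: [0.5483, -0.125, -0.0069]
tcp_rot: [-3.142, 0.0, -0.069]
force: [-0.2, -0.0, 0.9]
width: 0.45
finger_force: 0.0
```

```bash
python3 go.py 6 -.017; python3 - <<'E'
from h import *
a=cap('side')['img']
cv2.imwrite('pics/s4.png',cv2.resize(a[225:295,265:340],(750,600),interpolation=cv2.INTER_NEAREST))
E
```

```text
t 9.25 p [ 0.5483 -0.125  -0.0069] rpy [-3.1415e+00  2.0000e-04 -6.9400e-02] q6 1.22 F [-0.2 -0.   0.9] w 0.45 ff 0.0
  turn z -0.02 deg, then shift cm x 0.01 y 0.02 z 1.01
```

View pics/s4.png

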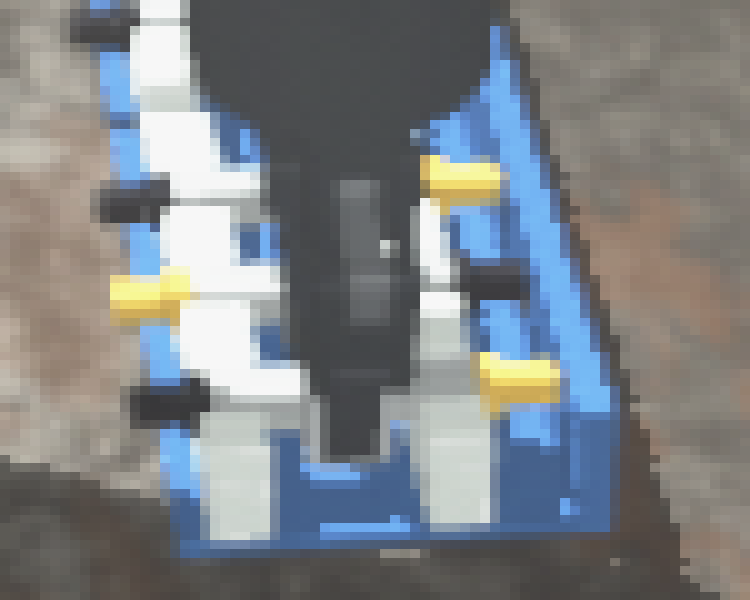

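The picture shows the finger straddling the insert in front of it, with its tip at crop (350,460) still above the base. That confirms the height offset. Next: down 8 mm more and close.

send_rows:
  deltas:
    - [0,0,0,0,0,0.3,0.1]
    - [0,0,0,0,0,0.3,0.1]
    - [0,0,0,0,0,0.2,0.1]
    - [0,0,0,0,0,0,0.1]
    - [0,0,0,0,0,0,0.1]

```text
time: 9.8
ee_pos: [0.5483, -0.125, -0.0149]
tcp_rot: [-3.141, 0.0, -0.069]
force: [-0.7, -0.2, 0.2]
width: 0.448
finger_force: 0.0
```

send_rows:
  deltas:
    - [0,0,0,0,0,0,1]
    - [0,0,0,0,0,0,1]
    - [0,0,0,0,0,0,1]
    - [0,0,0,0,0,0,1]
    - [0,0,0,0,0,0,1]
  grip_force: 70

```text
time: 10.3
ee_pos: [0.5485, -0.1251, -0.0145]
tcp_rot: [3.141, -0.0, -0.069]
force: [-1.2, -0.6, 2.7]
width: 0.147
finger_force: 68.8
```

send_rows:
  deltas:
    - [0,0,0,0,0,-0.5,1]
    - [0,0,0,0,0,-1,1]
    - [0,0,0,0,0,-1,1]
    - [0,0,0,0,0,-1.5,1]
    - [0,0,0,0,0,-1,1]
    - [0,0,-4,0,0,0,1]
    - [0,0,-8,0,0,0,1]
    - [0,0,-8,0,0,0,1]
    - [0,0,-8,0,0,0,1]
    - [0,0,-8,0,0,0,1]
    - [0,0,-8,0,0,0,1]
    - [0,0,-8,0,0,0,1]
    - [0,0,-8,0,0,0,1]
    - [0,0,-8,0,0,0,1]
    - [0,0,-8,0,0,0,1]
    - [0,0,-8,0,0,0,1]
    - [0,0,-8,0,0,0,1]
    - [0,0,-8,0,0,0,1]
    - [0,0,-8,0,0,0,1]

```text
time: 12.2
ee_pos: [0.5485, -0.1251, 0.0358]
tcp_rot: [3.141, 0.0, 1.821]
force: [-0.2, 0.5, -1.9]
width: 0.148
finger_force: 68.3
```

send_rows:
  deltas:
    - [0,0,-8,0,0,0,1]
    - [0,0,-8,0,0,0,1]
    - [0,0,-8,0,0,0,1]
    - [0,0,-8,0,0,0,1]
    - [0,0,-8,0,0,0,1]
    - [0,0,-8,0,0,0,1]
    - [0,0,-8,0,0,0,1]
    - [0,0,-8,0,0,0,1]
    - [0,0,-8,0,0,0,1]
    - [0,0,0,0,0,0,1]
    - [0,0,0,0,0,0,1]
    - [0,0,0,0,0,0,1]

```text
time: 13.4
ee_pos: [0.5484, -0.125, 0.0354]
tcp_rot: [-3.142, 0.0, 3.07]
force: [0.2, 0.2, -2.1]
width: 0.146
finger_force: 68.3
```

```bash
python3 go.py 6 -.014 1; python3 - <<'E'
from h import *
a=cap('side')['img']
cv2.imwrite('pics/s5.png',cv2.resize(a[205:295,255:345],(600,600),interpolation=cv2.INTER_NEAREST))
E
```

```text
t 13.4 p [ 0.5484 -0.125   0.0354] rpy [-3.1415e+00  2.0000e-04  3.0703e+00] q6 -1.92 F [ 0.2  0.2 -2.1] w 0.146 ff 68.3
  turn z -0.13 deg, then shift cm x 0.00 y -0.02 z 4.94
```

View pics/s5.png

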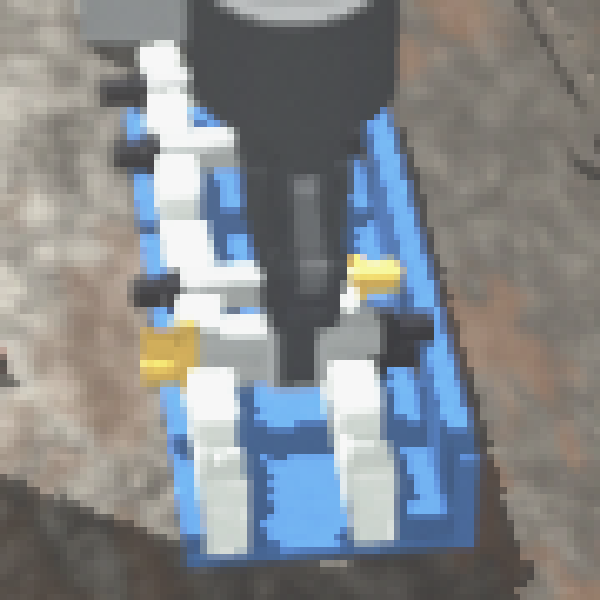

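The held insert shows yellow at the front at crop (170,355) and black at the back at (410,335). I'll check its lengthwise centring numerically.

```bash
cat > held.py <<'E'
# projected end pixels of an ideally held insert vs image row profile (side)
from h import *
import sys
from go import *
c=cap('side');T=np.linalg.inv(c['world_from_camera']);st=manip.read_state();p=st['ee_pos'];a=st['tcp_rot'][2]
zc=p[2]+.034+.0155
for l in(-.055,-.041,.041,.055):
    for dy in(.005,-.005):
        d=l if abs(wrap(a))<1.6 else -l
        w=np.array([p[0]+np.cos(CA)*l-np.sin(CA)*dy,p[1]+np.sin(CA)*l+np.cos(CA)*dy,zc])
        q=cv2.projectPoints(w[None],T[:3,:3],T[:3,3],np.array(c['intrinsics'],float),np.array(c['dist_coeffs'],float))[0].ravel()
        print(l,dy,q.round(1))
im=c['img']
q0=q.round().astype(int)
for v in range(q0[1]-5,q0[1]+12,2): print(v,[tuple(map(int,im[v,u])) for u in list(range(273,288,1))][::1] if 0 else [int(x) for x in (im[v,272:325,2].astype(int)-im[v,272:325,0].astype(int))],)
E
python3 held.py
```

```text
-0.055 0.005 [276.2 254.4]
-0.055 -0.005 [276.5 256.8]
-0.041 0.005 [281.8 254. ]
-0.041 -0.005 [282.1 256.4]
0.041 0.005 [314.2 251.8]
0.041 -0.005 [314.8 254.2]
0.055 0.005 [319.7 251.4]
0.055 -0.005 [320.3 253.8]
249 [30, 29, 14, 1, -1, -1, 0, -1, -1, -2, 0, 0, 0, 0, 0, 0, -3, -3, -3, -4, -4, -5, -5, -4, -4, -5, -4, -7, -6, -5, -5, -6, -6, -6, -1, 0, 19, 91, -81, -101, -102, -96, -74, -62, -87, -128, -126, -125, -75, 1, 17, 32, 22]
251 [31, 30, 28, 18, 15, -43, -119, -123, -64, -2, 0, 0, 0, 0, 0, 0, -28, -37, -37, -106, -109, -80, -31, -4, -5, -6, -7, -6, -6, -6, -7, -7, -6, -5, -3, -2, -8, -11, -12, -20, -30, -32, -64, -47, -59, -99, -87, -100, -124, -53, 20, 36, 38]
253 [31, 32, 29, 26, 24, -19, -118, -124, -53, 35, 79, 86, 23, 0, -1, -1, -1, 0, 0, 0, 0, 0, -4, -5, -5, -6, -6, -5, -7, -6, -6, -4, -6, -5, -3, -4, -4, -4, -4, -4, -4, -4, -4, -5, -6, -5, -5, -14, -127, -72, 4, 21, 39]
255 [32, 29, 29, 29, 92, 111, 109, 109, 108, 99, 105, 111, 70, 7, -5, -4, -5, -4, -3, -4, -4, -5, -6, -6, -6, -6, -5, -5, -6, -6, -5, -4, -4, -4, -4, -4, -4, -3, -4, -3, -2, -3, -4, -4, -3, -3, -3, -4
[... 520 characters left out ...]
, 117, 116, 108, 117, 0, 0, 0, 0, 0, 0, 0, -4, -4, -4, -3, -4, -6, -6, -6, -6, -5, -6, -6, -7, -5, -1, 0, 0, 0, 0, 0, 0, -9, -45, -93, -126, -124, -117, -59, -91, -96, -129, -127, -128, -76, -3]
263 [32, 32, 31, 30, 35, 29, 25, -101, -112, -115, 24, 0, 0, 0, 0, 0, 0, -2, -42, -57, -62, -119, -115, -96, -80, -76, -77, -76, -96, -99, -113, -11, -1, 0, 0, 0, 0, 0, 0, -5, -52, -95, -127, -126, -124, -111, -75, -96, -126, -125, -126, -127, -55]
265 [35, 34, 33, 31, 29, 23, 17, -89, -124, -126, -64, -2, 0, 0, 0, 0, 0, 0, -19, -71, -72, -128, -125, -126, -125, -124, -126, -127, -124, -126, -126, -63, -19, -1, 0, 0, 0, 0, 0, -3, -43, -71, -129, -127, -127, -126, -80, -95, -95, -130, -127, -128, -79]
```

send_rows:
  deltas:
    - [0,0,-0.1,-0.1,0,1,1]
    - [0,0,0,0,0,1,1]
    - [0,0,0,0,0,0.8,1]
    - [0,0,0,0,0,0.3,1]
    - [0,0,0,0,0,0.3,1]
    - [0,0,0,0,0,0.3,1]
    - [0,0,0,0,0,0.3,1]
    - [0,0,0,0,0,0,1]
    - [0,0,0,0,0,0,1]

```text
time: 14.4
ee_pos: [0.5494, -0.1251, -0.0047]
tcp_rot: [-3.142, 0.0, 3.074]
force: [-0.0, -0.0, -1.3]
width: 0.148
finger_force: 68.3
```

send_rows:
  deltas:
    - [0,0,0,0,0,0.3,1]
    - [0,0,0,0,0,0.3,1]
    - [0,0,0,0,0,0.3,1]
    - [0,0,0,0,0,0,1]

```text
time: 14.8
ee_pos: [0.549, -0.1249, -0.0143]
tcp_rot: [3.141, -0.001, 3.074]
force: [-0.1, -0.2, -1.7]
width: 0.148
finger_force: 68.3
```

send_rows:
  deltas:
    - [0,0,0,0,0,0.05,1]
    - [0,0,0,0,0,0,0.1]
    - [0,0,0,0,0,0,0.1]
    - [0,0,0,0,0,0,0.1]
    - [0,0,0,0,0,-1,0.1]
    - [0,0,0,0,0,-2,0.1]
    - [0,0,0,0,0,-2,0.1]
    - [0,0,0,0,1,0,0.1]
    - [0,0,0,0,3,0,0.1]
    - [0,0,0,0,3,0,0.1]
    - [0,0,0,0,3,0,0.1]
    - [0,0,0,0,0,0,0.1]
    - [0,0,0,0,0,0,0.1]

```text
time: 16.1
ee_pos: [0.5557, -0.0242, 0.0355]
tcp_rot: [-3.141, -0.001, 3.076]
force: [0.1, 0.1, -0.1]
width: 0.453
finger_force: 0.0
```

```bash
sed -i 's/CX,CY,CA=.557/CX,CY,CA=.558/' go.py; python3 go.py 4 -.0145 1; python3 - <<'E'
from h import *
a=cap('side')['img'];b=cap('top')['img']
a=cv2.resize(a[200:295,255:345],(380,400),interpolation=cv2.INTER_NEAREST);b=cv2.resize(b[180:235,270:350],(420,400),interpolation=cv2.INTER_NEAREST)
cv2.imwrite('pics/s6.png',np.hstack([a,b]))
E
```

```text
t 16.1 p [ 0.5557 -0.0242  0.0355] rpy [-3.1415e+00 -6.0000e-04  3.0763e+00] q6 -1.75 F [ 0.1  0.1 -0.1] w 0.453 ff 0.0
  turn z 0.21 deg, then shift cm x -0.06 y -0.12 z 5.00
```

View pics/s6.png

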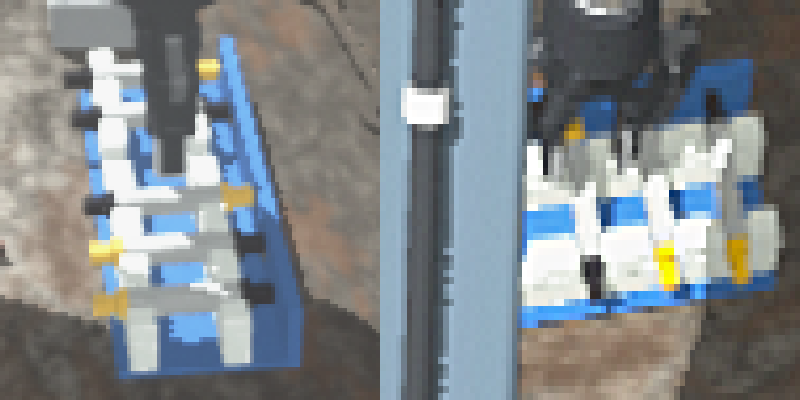

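Slot 6 now shows yellow at the front and lies level with slot 5. Next is slot 4.

send_rows:
  deltas:
    - [0,0,0.2,-0.06,-0.12,1,0.1]
    - [0,0,0,0,0,1,0.1]
    - [0,0,0,0,0,0.5,0.1]
    - [0,0,0,0,0,0.5,0.1]
    - [0,0,0,0,0,0.5,0.1]
    - [0,0,0,0,0,0.5,0.1]
    - [0,0,0,0,0,0.5,0.1]
    - [0,0,0,0,0,0.5,0.1]
    - [0,0,0,0,0,0,0.1]
    - [0,0,0,0,0,0,0.1]

```text
time: 17.2
ee_pos: [0.5566, -0.0265, -0.0144]
tcp_rot: [3.142, -0.0, 3.071]
force: [0.2, 0.1, -0.2]
width: 0.45
finger_force: 0.0
```

send_rows:
  deltas:
    - [0,0,0,0,0,0,1]
    - [0,0,0,0,0,0,1]
    - [0,0,0,0,0,0,1]
    - [0,0,0,0,0,0,1]
    - [0,0,0,0,0,0,1]
  grip_force: 70

```text
time: 17.7
ee_pos: [0.557, -0.0266, -0.0138]
tcp_rot: [-3.141, 0.001, 3.071]
force: [-1.6, 0.9, 5.0]
width: 0.147
finger_force: 69.0
```

send_rows:
  deltas:
    - [0,0,0,0,0,-0.5,1]
    - [0,0,0,0,0,-1,1]
    - [0,0,0,0,0,-1,1]
    - [0,0,0,0,0,-1.5,1]
    - [0,0,0,0,0,-1,1]
    - [0,0,4,0,0,0,1]
    - [0,0,8,0,0,0,1]
    - [0,0,8,0,0,0,1]
    - [0,0,8,0,0,0,1]
    - [0,0,8,0,0,0,1]
    - [0,0,8,0,0,0,1]
    - [0,0,8,0,0,0,1]
    - [0,0,8,0,0,0,1]
    - [0,0,8,0,0,0,1]
    - [0,0,8,0,0,0,1]
    - [0,0,8,0,0,0,1]
    - [0,0,8,0,0,0,1]
    - [0,0,8,0,0,0,1]
    - [0,0,8,0,0,0,1]

```text
time: 19.6
ee_pos: [0.5567, -0.0266, 0.0363]
tcp_rot: [3.141, -0.0, 1.18]
force: [0.1, -0.8, -1.5]
width: 0.148
finger_force: 68.3
```

send_rows:
  deltas:
    - [0,0,8,0,0,0,1]
    - [0,0,8,0,0,0,1]
    - [0,0,8,0,0,0,1]
    - [0,0,8,0,0,0,1]
    - [0,0,8,0,0,0,1]
    - [0,0,8,0,0,0,1]
    - [0,0,8,0,0,0,1]
    - [0,0,8,0,0,0,1]
    - [0,0,8,0,0,0,1]
    - [0,0,0,0,0,0,1]
    - [0,0,0,0,0,0,1]
    - [0,0,0,0,0,0,1]

```text
time: 20.8
ee_pos: [0.5567, -0.0265, 0.0359]
tcp_rot: [3.142, -0.0, -0.069]
force: [-0.1, -1.2, -0.6]
width: 0.146
finger_force: 68.3
```

```bash
python3 go.py 4 -.0145 0; python3 held.py
```

```text
t 20.8 p [ 0.5567 -0.0265  0.0359] rpy [ 3.1415e+00 -2.0000e-04 -6.9100e-02] q6 1.39 F [-0.1 -1.2 -0.6] w 0.146 ff 68.3
  turn z -0.01 deg, then shift cm x -0.05 y -0.11 z 5.04
-0.055 0.005 [273.8 231.6]
-0.055 -0.005 [274.1 233.7]
-0.041 0.005 [279.  231.3]
-0.041 -0.005 [279.3 233.4]
0.041 0.005 [309.4 229.3]
0.041 -0.005 [309.9 231.4]
0.055 0.005 [314.5 228.9]
0.055 -0.005 [315.1 231.1]
226 [4, -2, -39, -34, -15, -5, -4, -1, 0, -1, 0, -1, 0, -1, -1, -2, -3, -2, -4, -3, -2, -3, -3, -3, -3, -3, -3, -3, -3, -4, -3, -1, -2, -1, -1, -1, -1, -38, -79, -124, -122, -122, -73, -1, 12, 13, 13, 12, 12, 11, 12, 11, 11]
228 [2, 0, 0, 1, 0, 1, -2, -1, 0, 0, 0, 0, -2, -2, -3, -3, -3, -4, -5, -5, -3, -3, -5, -3, -3, -5, -4, -3, -4, -2, 0, -1, -1, -13, -29, -30, -18, -6, -66, -118, -123, -123, -122, -54, 5, 11, 13, 13, 13, 12, 11, 10, 10]
230 [11, 10, -17, -35, -36, -9, -1, 6, 13, 14, 0, 0, -1, -1, 0, -1, -1, 0, -3, -4, -4, -4, -3, -3, -3, -3, -5, -4, -4, -3, -4, -3, -3, -3, -3, -2, -3, -3, -9, -9, -6, -5, -4, 0, 3, 8, 12, 13, 14, 15, 13, 11, 10]
232 [14, 13, 99, 84, 81, 91, 91, 117, 90, 82, 10, 0
[... 668 characters left out ...]
58, 0, 0, 0, 0, 0, 0, -6, -51, -66, -66, -65, -66, -12, -5, -3, -3, -4, -4, -4, -6, -2, 0, 0, 0, 0, 0, 0, -37, -64, -65, -65, -122, -105, -94, -92, -124, -123, -125, -75, -5, 10, 11, 11, 11, 9, 11]
240 [27, 28, 31, 23, -107, -124, -102, -3, 0, 0, 0, 0, 0, 0, -36, -66, -65, -122, -123, -119, -94, -91, -106, -110, -106, -104, -58, -5, 0, 0, 0, 0, 0, 0, -14, -62, -92, -125, -124, -122, -100, -93, -119, -124, -123, -124, -50, 4, 12, 11, 12, 13, 13]
242 [30, 31, 30, 29, -90, -122, -123, -13, 0, 0, 0, 0, 0, 0, -14, -61, -66, -124, -123, -123, -122, -122, -123, -122, -123, -122, -97, -9, 0, 0, 0, 0, 0, 0, -7, -51, -92, -124, -124, -124, -110, -92, -91, -124, -124, -125, -78, -7, 12, 13, 12, 11, 12]
```

send_rows:
  deltas:
    - [0,0,0,-0.08,-0.05,1,1]
    - [0,0,0,0,0,1,1]
    - [0,0,0,0,0,0.8,1]
    - [0,0,0,0,0,0.3,1]
    - [0,0,0,0,0,0.3,1]
    - [0,0,0,0,0,0.3,1]
    - [0,0,0,0,0,0.3,1]
    - [0,0,0,0,0,0.3,1]
    - [0,0,0,0,0,0.3,1]
    - [0,0,0,0,0,0.3,1]
    - [0,0,0,0,0,0.05,1]
    - [0,0,0,0,0,0,1]

```text
time: 22.05
ee_pos: [0.5559, -0.026, -0.0138]
tcp_rot: [-3.142, -0.0, -0.071]
force: [0.0, -0.1, -0.6]
width: 0.144
finger_force: 68.5
```

send_rows:
  deltas:
    - [0,0,0,0,0,0,0.1]
    - [0,0,0,0,0,0,0.1]
    - [0,0,0,0,0,0,0.1]
    - [0,0,0,0,0,-1,0.1]
    - [0,0,0,0,0,-2,0.1]
    - [0,0,0,0,0,-2,0.1]
    - [0,0,0,0,-1.5,0,0.1]
    - [0,0,0,0,-3,0,0.1]
    - [0,0,0,0,-3,0,0.1]
    - [0,0,0,0,-3,0,0.1]
    - [0,0,0,0,-3,0,0.1]
    - [0,0,0,0,-1.5,0,0.1]
    - [0,0,0,0,0,0,0.1]
    - [0,0,0,0,0,0,0.1]
    - [0,0,0,0,0,0,0.1]

```text
time: 23.55
ee_pos: [0.5664, 0.1225, 0.0361]
tcp_rot: [3.141, 0.0, -0.072]
force: [0.5, -0.4, 0.1]
width: 0.447
finger_force: 0.0
```

```bash
python3 go.py 1 -.0145 0; python3 - <<'E'
from fit import *
c=cap('side');F={1:'KY',2:'KK',4:'YK',5:'YK',6:'YK'};print(run(c,'side',F,(.557,-.0024,-.07)))
im=c['img']
# tip end columns for slots 4,5,6: projected vs seen
from h import *
T=np.linalg.inv(c['world_from_camera'])
for s in(4,5,6):
    y=.125-.05*(s-1)
    for l in(-.055,.055):
        a=-.0695;w=np.array([.557+l*np.cos(a)-y*np.sin(a),-.0024+l*np.sin(a)+y*np.cos(a),.035])
        q=cv2.projectPoints(w[None],T[:3,:3],T[:3,3],np.array(c['intrinsics'],float),np.array(c['dist_coeffs'],float))[0].ravel()
        u=int(q[0]);v=int(round(q[1]));print(s,l,q.round(1),u-6,[im[v,k].astype(int).tolist() for k in range(u-6,u+8)])
E
```

```text
t 23.55 p [0.5664 0.1225 0.0361] rpy [ 3.1413e+00  4.0000e-04 -7.2200e-02] q6 1.66 F [ 0.5 -0.4  0.1] w 0.447 ff 0.0
  turn z -0.18 deg, then shift cm x 0.01 y -0.17 z 5.06
(array([ 0.55658711, -0.00264876, -0.06962798]), np.float64(105.60902255639098))
4 -0.055 [273.9 248. ] 267 [[125, 139, 155], [121, 133, 150], [125, 139, 155], [138, 151, 166], [144, 158, 172], [145, 159, 173], [151, 164, 177], [143, 221, 238], [129, 236, 246], [123, 235, 246], [115, 224, 243], [111, 219, 241], [110, 217, 240], [113, 222, 243]]
4 0.055 [314.  245.3] 307 [[168, 169, 164], [72, 70, 69], [67, 66, 65], [68, 67, 66], [67, 66, 64], [67, 65, 65], [66, 64, 64], [94, 79, 68], [127, 95, 73], [140, 102, 76], [143, 103, 76], [144, 104, 77], [109, 90, 79], [84, 83, 83]]
5 -0.055 [275.4 259.4] 269 [[123, 138, 154], [132, 148, 164], [140, 153, 169], [135, 149, 166], [129, 147, 162], [132, 148, 165], [139, 153, 168], [107, 161, 185], [89, 166, 199], [88, 168, 202], [88, 169, 202], [89, 172, 205], [93, 163, 190], [91, 171, 206]]
5 0.055 [316.7 256.6] 310 [[108, 107, 104], [72, 70, 70], [65, 63, 63], [67, 64, 64], [68, 65, 65], [68, 65, 65], [64, 62, 61], [78, 67, 62], [126, 92, 70], [143, 101, 74], [144, 102, 74], [145, 103, 74], [113, 93, 81], [82, 84, 91]]
6 -0.055 [276.9 271.6] 270 [[84, 87, 94], [85, 89, 96], [83, 89, 93], [86, 92, 96], [85, 90, 96], [84, 90, 94], [82, 101, 110], [85, 159, 190], [87, 169, 203], [86, 168, 202], [87, 170, 205], [86, 169, 205], [82, 159, 191], [86, 170, 204]]
6 0.055 [319.7 268.5] 313 [[64, 62, 62], [60, 58, 58], [63, 60, 62], [65, 61, 63], [65, 61, 63], [60, 58, 59], [73, 64, 61], [126, 90, 68], [134, 95, 69], [145, 101, 73], [147, 102, 74], [146, 102, 73], [112, 89, 73], [80, 81, 80]]
```

send_rows:
  deltas:
    - [0,0,-0.2,0.07,-0.17,1,0.1]
    - [0,0,0,0,0,1,0.1]
    - [0,0,0,0,0,0.5,0.1]
    - [0,0,0,0,0,0.5,0.1]
    - [0,0,0,0,0,0.5,0.1]
    - [0,0,0,0,0,0.5,0.1]
    - [0,0,0,0,0,0.5,0.1]
    - [0,0,0,0,0,0.5,0.1]
    - [0,0,0,0,0,0,0.1]
    - [0,0,0,0,0,0,0.1]

```text
time: 24.6
ee_pos: [0.5673, 0.1253, -0.0139]
tcp_rot: [3.142, 0.0, -0.068]
force: [-0.2, -0.5, 0.2]
width: 0.453
finger_force: 0.0
```

send_rows:
  deltas:
    - [0,0,0,0,0,0,1]
    - [0,0,0,0,0,0,1]
    - [0,0,0,0,0,0,1]
    - [0,0,0,0,0,0,1]
    - [0,0,0,0,0,0,1]
  grip_force: 70

```text
time: 25.1
ee_pos: [0.5677, 0.1253, -0.0133]
tcp_rot: [-3.142, -0.001, -0.067]
force: [-0.1, 0.2, 4.4]
width: 0.147
finger_force: 69.2
```

```bash
sed -i 's/CX,CY,CA=.558/CX,CY,CA=.5586/' go.py; python3 go.py 1 -.0145 0
```

```text
t 25.1 p [ 0.5677  0.1253 -0.0133] rpy [-3.1415e+00 -9.0000e-04 -6.7500e-02] q6 1.66 F [-0.1  0.2  4.4] w 0.147 ff 69.2
  turn z 0.09 deg, then shift cm x -0.04 y 0.11 z 0.12
```

send_rows:
  deltas:
    - [0,0,0,0,0,-0.5,1]
    - [0,0,0,0,0,-1,1]
    - [0,0,0,0,0,-1,1]
    - [0,0,0,0,0,-1.5,1]
    - [0,0,0,0,0,-1,1]
    - [0,0,-4,0,0,0,1]
    - [0,0,-8,0,0,0,1]
    - [0,0,-8,0,0,0,1]
    - [0,0,-8,0,0,0,1]
    - [0,0,-8,0,0,0,1]
    - [0,0,-8,0,0,0,1]
    - [0,0,-8,0,0,0,1]
    - [0,0,-8,0,0,0,1]
    - [0,0,-8,0,0,0,1]
    - [0,0,-8,0,0,0,1]
    - [0,0,-8,0,0,0,1]
    - [0,0,-8,0,0,0,1]
    - [0,0,-8,0,0,0,1]
    - [0,0,-8,0,0,0,1]

```text
time: 27.0
ee_pos: [0.5676, 0.1253, 0.0372]
tcp_rot: [3.141, 0.0, 1.823]
force: [0.2, 0.1, -3.1]
width: 0.148
finger_force: 68.5
```

send_rows:
  deltas:
    - [0,0,-8,0,0,0,1]
    - [0,0,-8,0,0,0,1]
    - [0,0,-8,0,0,0,1]
    - [0,0,-8,0,0,0,1]
    - [0,0,-8,0,0,0,1]
    - [0,0,-8,0,0,0,1]
    - [0,0,-8,0,0,0,1]
    - [0,0,-8,0,0,0,1]
    - [0,0,-8,0,0,0,1]
    - [0,0,0,0,0,0,1]
    - [0,0,0,0,0,0,1]
    - [0,0,0,0,0,0,1]

```text
time: 28.2
ee_pos: [0.5675, 0.1253, 0.0366]
tcp_rot: [3.142, 0.0, 3.072]
force: [-0.4, 0.4, -0.7]
width: 0.145
finger_force: 68.5
```

```bash
python3 go.py 1 -.0135 1; python3 held.py | head -8; python3 meas.py | grep -E "yellow|top|side"
```

```text
t 28.2 p [0.5675 0.1253 0.0366] rpy [3.1415e+00 4.0000e-04 3.0721e+00] q6 -1.48 F [-0.4  0.4 -0.7] w 0.145 ff 68.5
  turn z -0.03 deg, then shift cm x 0.02 y -0.11 z 5.01
-0.055 0.005 [269.9 201.9]
-0.055 -0.005 [270.1 203.6]
-0.041 0.005 [274.7 201.6]
-0.041 -0.005 [274.9 203.3]
0.041 0.005 [302.3 199.9]
0.041 -0.005 [302.7 201.6]
0.055 0.005 [307.  199.6]
0.055 -0.005 [307.5 201.4]
top
yellow [354.7 171.9] 23 med [ 0.6922 -0.24    0.009 ] min [ 0.684 -0.259 -0.004] max [ 0.71  -0.231  0.018]
yellow [337.5 214.9] 15 med [ 0.5051 -0.1178  0.0392] min [ 0.492 -0.125  0.03 ] max [ 0.513 -0.114  0.042]
yellow [310.3 217.5] 17 med [ 0.5127 -0.0199  0.039 ] min [ 0.498 -0.026  0.027] max [ 0.521 -0.015  0.048]
yellow [324.2 216.2] 15 med [ 0.5046 -0.0694  0.0423] min [ 0.493 -0.075  0.033] max [ 0.514 -0.065  0.051]
yellow [209.5 234.9] 15 med [0.5257 0.3383 0.0145] min [ 0.513  0.333 -0.007] max [0.536 0.349 0.02 ]
yellow [204.3 257.7] 21 med [0.4421 0.3695 0.0122] min [0.426 0.362 0.005] max [0.449 0.375 0.017]
side
```

send_rows:
  deltas:
    - [0,0,0,0.05,-0.05,1,1]
    - [0,0,0,0,0,1,1]
    - [0,0,0,0,0,0.8,1]
    - [0,0,0,0,0,0.3,1]
    - [0,0,0,0,0,0.3,1]
    - [0,0,0,0,0,0.3,1]
    - [0,0,0,0,0,0.3,1]
    - [0,0,0,0,0,0.3,1]
    - [0,0,0,0,0,0.3,1]
    - [0,0,0,0,0,0.3,1]
    - [0,0,0,0,0,0.05,1]
    - [0,0,0,0,0,0,1]

```text
time: 29.55
ee_pos: [0.5664, 0.1249, -0.0086]
tcp_rot: [-3.141, 0.001, 3.074]
force: [-10.3, -1.5, 29.6]
width: 0.146
finger_force: 74.2
```

send_rows:
  deltas:
    - [0,0,0,0,0,0,0.1]
    - [0,0,0,0,0,0,0.1]
    - [0,0,0,0,0,0,0.1]
    - [0,0,0,0,0,-1,0.1]
    - [0,0,0,0,0,-2,0.1]
    - [0,0,0,0,0,-2,0.1]
    - [0,0,0,0,-1,0,0.1]
    - [0,0,0,0,-3,0,0.1]
    - [0,0,0,0,-1,0,0.1]
    - [0,0,0,0,0,0,0.1]
    - [0,0,0,0,0,0,0.1]
    - [0,0,0,0,0,0,0.1]

```text
time: 30.75
ee_pos: [0.5632, 0.0755, 0.0363]
tcp_rot: [3.141, -0.001, 3.074]
force: [-0.4, 0.7, -0.4]
width: 0.448
finger_force: 0.0
```

```bash
python3 go.py 2 -.0140 1
```

```text
t 30.75 p [0.5632 0.0755 0.0363] rpy [ 3.1413e+00 -7.0000e-04  3.0743e+00] q6 -1.57 F [-0.4  0.7 -0.4] w 0.448 ff 0.0
  turn z 0.10 deg, then shift cm x -0.07 y -0.12 z 5.03
```

Slot 1 met 30 N and stopped 5 mm high, so I'll look at it.

```bash
python3 - <<'E'
from h import *
a=cap('side')['img'];b=cap('top')['img']
a=cv2.resize(a[185:245,255:325],(400,400),interpolation=cv2.INTER_NEAREST);b=cv2.resize(b[185:235,250:300],(400,400),interpolation=cv2.INTER_NEAREST)
cv2.imwrite('pics/s7.png',np.hstack([a,b]))
E
```

```text
(no output)
```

View pics/s7.png

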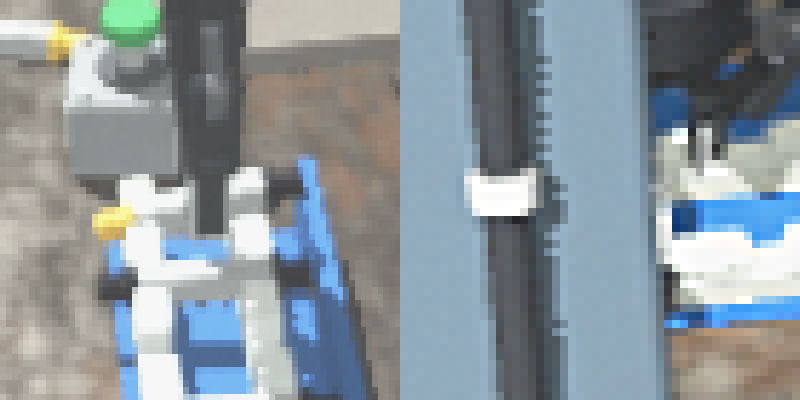

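```bash
cat > hts.py <<'E'
from h import *
import sys
def show(c,s,a=-.0695,cx=.557,cy=-.0024):
    T=np.linalg.inv(c['world_from_camera']);P=cloud(c);im=c['img']
    R=np.array([[np.cos(a),-np.sin(a)],[np.sin(a),np.cos(a)]])
    L=(P[...,:2]-[cx,cy])@R; y0=.125-.05*(s-1)
    ok=(abs(L[...,1]-y0)<.02)&(abs(L[...,0])<.07)&(P[...,2]>.026)&(P[...,2]<.075)&(c['range_z']>0)
    for v,u in np.argwhere(ok)[::1]:
        yield v,u,L[v,u,0]*1000,(L[v,u,1]-y0)*1000,P[v,u,2]*1000,im[v,u]
if __name__=='__main__':
    c=cap('side')
    for s in map(int,sys.argv[1:]):
        D=np.array([[x,y,z,i.astype(int).mean(),int(i[2])-int(i[0])] for v,u,x,y,z,i in show(c,s)])
        print('slot',s)
        for lo in range(-60,60,10):
            m=(D[:,0]>=lo)&(D[:,0]<lo+10)
            if m.sum():
                k=D[m][np.argsort(-D[m][:,2])][:6]; print(lo,m.sum(),'top z',k[:,2].round(0),'y',k[:,1].round(0),'I',k[:,3].round(0))
E
python3 hts.py 1 2
```

```text
slot 1
-60 1 top z [33.] y [7.] I [198.]
-50 17 top z [41. 38. 37. 37. 36. 35.] y [-1. -6.  0.  6.  2.  3.] I [209. 210. 216. 197. 220. 216.]
-40 20 top z [43. 41. 41. 41. 40. 40.] y [  7.   3.  -1.   5. -12.  11.] I [247. 237. 218. 237. 212. 247.]
-30 24 top z [45. 44. 44. 43. 42. 42.] y [-3.  3.  4. -0.  7. -3.] I [247. 246. 247. 247. 247. 247.]
-20 24 top z [47. 46. 44. 43. 43. 43.] y [ 4. -1.  2.  4. -2. -7.] I [178. 246. 245. 245. 247. 218.]
-10 7 top z [46. 46. 45. 43. 42. 35.] y [-7.  5. -0.  9. -6. -1.] I [243. 242. 247. 218. 195. 165.]
10 8 top z [50. 50. 45. 44. 38. 37.] y [-5.  1. -3. -7. -3. -7.] I [222. 218. 182. 164. 164. 165.]
20 24 top z [52. 51. 50. 49. 49. 49.] y [ 2.  3. -1.  1.  7. -4.] I [220. 246. 246. 245. 244. 211.]
30 23 top z [56. 53. 52. 51. 51. 51.] y [-6. -6.  7.  7.  3.  9.] I [123. 247. 204. 126. 246. 239.]
40 20 top z [54. 52. 52. 51. 51. 51.] y [-4.  5.  1.  7. -4. -4.] I [ 99. 117.  95. 106.  81.  77.]
50 22 top z [52. 51. 50. 49. 49. 47.] y [ 4.  1.  8.  8. -2. -4.] I [102.  93. 110. 148.  75.  70.]
slot 2
-60 8 top z [41. 39. 38. 36. 36. 33.] y [-2
[... 496 characters left out ...]
0. 39. 39. 39.] y [-5.  3.  4. -6.  0. -4.] I [246. 245. 245. 224. 246. 229.]
0 18 top z [66. 41. 41. 39. 39. 38.] y [-16.   1.   1.  -7.   4.  -5.] I [195. 201. 164. 209. 162. 209.]
10 28 top z [43. 42. 41. 41. 41. 41.] y [ -2.  -6. -10.  -5.  -0.   1.] I [164. 154. 157. 153. 162. 162.]
20 27 top z [41. 41. 41. 41. 41. 40.] y [ -1.  14.   5. -15. -16.   6.] I [162. 247. 225. 191. 192. 187.]
30 24 top z [43. 42. 42. 41. 41. 41.] y [11. -9.  2. -3. -8.  3.] I [247. 125.  81.  85.  72. 126.]
40 12 top z [40. 39. 38. 37. 37. 35.] y [-3.  1.  1. -2. -7.  1.] I [ 84. 100.  91.  72.  71.  73.]
50 26 top z [45. 44. 44. 44. 43. 43.] y [  5.  -9.  18. -14.  -3.  -8.] I [180. 124. 180. 167. 116. 108.]
```

```bash
cat > ends.py <<'E'
from h import *
import sys
# subpixel lengthwise end positions along each slot's axis in the side view, in mm vs ideal (cassette fit of the side camera)
def prof(c,s,ends=(-1,1),z=.035,cx=.557,cy=-.0024,a=-.0695,ch=None):
    T=np.linalg.inv(c['world_from_camera']);y=.125-.05*(s-1)
    out=[]
    for e in ends:
        l=np.arange(-.066,-.044,.0005) if e<0 else np.arange(.044,.0575,.0005)
        w=np.stack([cx+l*np.cos(a)-y*np.sin(a),cy+l*np.sin(a)+y*np.cos(a),np.full_like(l,z)],1)
        q=cv2.projectPoints(w,T[:3,:3],T[:3,3],np.array(c['intrinsics'],float),np.array(c['dist_coeffs'],float))[0][:,0].astype(np.float32)
        p=cv2.remap(c['img'].astype(np.float32),q[None,:,0],q[None,:,1],cv2.INTER_LINEAR)[0]
        d=np.abs(p-p[-1 if e<0 else 0]).sum(1); r=d.max()
        i=np.argmax(np.abs(np.diff(cv2.GaussianBlur(p,(1,5),0).sum(1) if 0 else p@np.array([-1,.5,1.]))))
        out.append(l[i]*1000)
    return np.round(out,1)
if __name__=='__main__':
    c=cap('side')
    for s in map(int,sys.argv[1:]): print(s,prof(c,s))
E
python3 ends.py 1 2 4 5 6; python3 go.py 1 -.0080 1
```

```text
1 [-54.5  50. ]
2 [-55.   52.5]
4 [-55.5  55.5]
5 [-55.  56.]
6 [-56.   54.5]
t 30.95 p [0.5633 0.0756 0.0366] rpy [ 3.1415e+00 -1.0000e-04  3.0750e+00] q6 -1.57 F [-0.3  0.3 -0.3] w 0.455 ff 0.0
  turn z 0.14 deg, then shift cm x -0.05 y 4.88 z 4.46
```

send_rows:
  deltas:
    - [0,0,0.1,-0.5,1,0,1]
    - [0,0,0,-1,2,0,1]
    - [0,0,0,-1,1.9,0,1]
    - [0,0,0,0,0,0,1]
    - [0,0,0,0,0,0.6,1]
    - [0,0,0,0,0,0.6,1]
    - [0,0,0,0,0,0,1]
    - [0,0,0,0,0,0,1]

```text
time: 31.75
ee_pos: [0.591, 0.1215, 0.0242]
tcp_rot: [-3.141, -0.002, 3.071]
force: [-0.1, -0.4, 0.4]
width: 0.003
finger_force: 0.0
```

send_rows:
  deltas:
    - [0,0,0,0,0,0.2,1]
    - [0,0,0,0,0,0.2,1]
    - [0,0,0,0,0,0.2,1]
    - [0,0,0,0,0,0,1]

```text
time: 32.15
ee_pos: [0.5919, 0.122, 0.019]
tcp_rot: [-3.142, 0.0, 3.072]
force: [0.5, -0.1, 2.5]
width: -0.001
finger_force: 1.3
```

send_rows:
  deltas:
    - [0,0,0,0,0,0.2,1]
    - [0,0,0,0,0,0.2,1]
    - [0,0,0,0,0,0,1]

```text
time: 32.45
ee_pos: [0.5923, 0.1219, 0.018]
tcp_rot: [-3.141, 0.002, 3.073]
force: [-5.8, -1.4, 19.6]
width: -0.003
finger_force: 10.3
```

send_rows:
  deltas:
    - [0,0,0,0,0,-1,1]
    - [0,0,0,0,0,-1,0.1]
    - [0,0,0,1,0,0,0.1]
    - [0,0,0,1.4,0,0,0.1]
    - [0,0,0,0,0,0,0.1]
    - [0,0,0,0,0,0,0.1]
    - [0,0,0,0,0,0,0.1]

```text
time: 33.15
ee_pos: [0.5684, 0.1237, 0.0345]
tcp_rot: [3.142, 0.001, 3.072]
force: [-0.2, 0.2, -0.6]
width: 0.448
finger_force: 0.0
```

```bash
python3 go.py 1 -.0095 1; python3 hts.py 1|tail -8; python3 ends.py 1
```

```text
t 33.15 p [0.5684 0.1237 0.0345] rpy [3.1415e+00 7.0000e-04 3.0723e+00] q6 -1.48 F [-0.2  0.2 -0.6] w 0.448 ff 0.0
  turn z -0.02 deg, then shift cm x 0.12 y 0.04 z 4.40
-20 23 top z [45. 45. 44. 43. 43. 43.] y [-11.   7.   1.   3.  -2.  -1.] I [212. 178. 246. 245. 247. 247.]
-10 20 top z [48. 47. 47. 46. 45. 45.] y [ 1. -8.  3.  3.  6. -0.] I [245. 243. 242. 246. 218. 247.]
0 19 top z [49. 47. 46. 45. 45. 44.] y [-2.  7.  8.  4. -1. -0.] I [195. 157. 157. 245. 232. 245.]
10 27 top z [51. 50. 50. 50. 49. 49.] y [ 5. -5. -4.  2.  2. -8.] I [227. 158. 157. 157. 158. 160.]
20 28 top z [51. 50. 50. 50. 50. 49.] y [-1. -6.  5. -5. -0. -5.] I [159. 164. 227. 159. 155. 162.]
30 25 top z [54. 53. 53. 53. 53. 53.] y [-7.  5.  6. -6.  6. -5.] I [ 73.  94. 136.  95. 197. 149.]
40 18 top z [53. 52. 52. 52. 51. 50.] y [ 4. -1. -0. -5. -4. -3.] I [92. 77. 73. 70. 69. 70.]
50 22 top z [52. 51. 51. 50. 50. 48.] y [-7. -0.  6.  8.  7. -5.] I [ 70. 107.  91.  99. 141.  69.]
1 [-54.5  50. ]
```

send_rows:
  deltas:
    - [0,0,0,0.1,0.04,1,0.1]
    - [0,0,0,0,0,1,0.1]
    - [0,0,0,0,0,1,0.1]
    - [0,0,0,0,0,1,0.1]
    - [0,0,0,0,0,0.4,0.1]
    - [0,0,0,0,0,0,0.1]
    - [0,0,0,0,0,0,0.1]

```text
time: 33.95
ee_pos: [0.5669, 0.1242, -0.0094]
tcp_rot: [-3.142, 0.0, 3.072]
force: [-0.2, -0.1, -0.2]
width: 0.453
finger_force: 0.0
```

send_rows:
  deltas:
    - [0,0,0,0,0,0,1]
    - [0,0,0,0,0,0,1]
    - [0,0,0,0,0,0,1]
    - [0,0,0,0,0,0,1]
    - [0,0,0,0,0,0,1]
  grip_force: 70

```text
time: 34.45
ee_pos: [0.5672, 0.1242, -0.0087]
tcp_rot: [3.142, 0.001, 3.072]
force: [-0.4, -0.7, 4.5]
width: 0.148
finger_force: 69.8
```

send_rows:
  deltas:
    - [0,0,0,0,0,-0.5,1]
    - [0,0,0,0,0,-1,1]
    - [0,0,0,0,0,-1,1]
    - [0,0,0,0,0,-1,1]
    - [0,0,0,0,0,0,1]
    - [0,0,0,0,0,0,1]

```text
time: 35.05
ee_pos: [0.5671, 0.1242, 0.0263]
tcp_rot: [3.141, 0.001, 3.072]
force: [-0.0, -0.7, -1.4]
width: 0.15
finger_force: 69.2
```

```bash
cat > pitch.py <<'E'
from h import *
from go import *
# line fit of the held insert's upper surface in the side cloud, in cassette axes about the TCP
c=cap('side');st=manip.read_state();p=st['ee_pos'];P=cloud(c);im=c['img'].astype(int)
a=CA;R=np.array([[np.cos(a),-np.sin(a)],[np.sin(a),np.cos(a)]])
L=(P[...,:2]-p[:2])@R;z=P[...,2]
zc=p[2]+.05
m=(abs(L[...,1])<.02)&(abs(L[...,0])<.075)&(abs(z-zc)<.022)&(c['range_z']>0)
sat=im.max(2)-im.min(2)
for nm,k in(('white',m&(im.min(2)>120)),('yellow',m&(im[...,2]-im[...,0]>50)),('dark',m&(im.max(2)<105)&(abs(L[...,0])>.03))):
    print(nm,k.sum())
    x=L[...,0][k]*1000;zz=z[k]*1000;yy=L[...,1][k]*1000
    for lo in range(-70,70,10):
        s=(x>=lo)&(x<lo+10)
        if s.sum()>1: print('  x',lo,s.sum(),'z max %.0f med %.0f'%(np.sort(zz[s])[-2],np.median(zz[s])),'y med %.0f'%np.median(yy[s]),'xmin %.0f xmax %.0f'%(x[s].min(),x[s].max()))
E
python3 go.py 1 -.0140 1; python3 pitch.py
```

```text
t 35.05 p [0.5671 0.1242 0.0263] rpy [3.1415e+00 1.1000e-03 3.0723e+00] q6 -1.48 F [-0.  -0.7 -1.4] w 0.15 ff 69.2
  turn z -0.01 deg, then shift cm x -0.01 y -0.00 z 4.03
white 139
  x -60 3 z max 72 med 72 y med -5 xmin -52 xmax -52
  x -50 6 z max 72 med 71 y med -2 xmin -49 xmax -41
  x -40 13 z max 77 med 74 y med -4 xmin -40 xmax -31
  x -30 22 z max 78 med 73 y med -6 xmin -29 xmax -20
  x -20 23 z max 88 med 75 y med -7 xmin -20 xmax -11
  x -10 12 z max 83 med 70 y med -14 xmin -9 xmax -0
  x 0 11 z max 85 med 73 y med -13 xmin 3 xmax 9
  x 10 17 z max 87 med 80 y med -6 xmin 12 xmax 19
  x 20 20 z max 86 med 80 y med -5 xmin 21 xmax 30
  x 30 12 z max 89 med 85 y med -7 xmin 30 xmax 34
yellow 35
  x -60 3 z max 72 med 72 y med -5 xmin -52 xmax -52
  x -50 16 z max 73 med 69 y med -5 xmin -50 xmax -41
  x -40 16 z max 77 med 72 y med -7 xmin -40 xmax -32
dark 28
  x 30 9 z max 88 med 85 y med -6 xmin 36 xmax 40
  x 40 12 z max 85 med 82 y med -5 xmin 42 xmax 49
  x 50 7 z max 87 med 83 y med -4 xmin 51 xmax 54
```

send_rows:
  deltas:
    - [0,3.5,0,0.35,0,0,1]
    - [0,3.5,0,0.35,0,0,1]
    - [0,0,0,0,0,0,1]
    - [0,0,0,0,0,0,1]
    - [0,0,0,0,0,0,1]

```text
time: 35.6
ee_pos: [0.5588, 0.1248, 0.0255]
tcp_rot: [-3.141, -0.123, 3.072]
force: [0.0, 0.2, -2.6]
width: 0.145
finger_force: 69.1
```

```bash
python3 go.py 1 -.0140 1; python3 pitch.py; python3 - <<'E'
from h import *
a=cap('side')['img']
cv2.imwrite('pics/s8.png',cv2.resize(a[180:245,250:325],(690,598),interpolation=cv2.INTER_NEAREST))
E
```

```text
t 35.6 p [0.5588 0.1248 0.0255] rpy [-3.1415 -0.1232  3.0723] q6 -1.49 F [ 0.   0.2 -2.6] w 0.145 ff 69.1
  turn z -0.02 deg, then shift cm x -0.85 y 0.00 z 3.95
white 142
  x -50 5 z max 77 med 76 y med -3 xmin -48 xmax -41
  x -40 7 z max 79 med 76 y med 2 xmin -38 xmax -32
  x -30 19 z max 82 med 77 y med -6 xmin -30 xmax -21
  x -20 18 z max 80 med 74 y med -6 xmin -18 xmax -11
  x -10 34 z max 91 med 77 y med -10 xmin -9 xmax -1
  x 0 3 z max 60 med 60 y med -14 xmin 2 xmax 8
  x 10 10 z max 83 med 70 y med -12 xmin 11 xmax 17
  x 20 21 z max 82 med 75 y med -7 xmin 20 xmax 29
  x 30 21 z max 82 med 78 y med -4 xmin 30 xmax 39
  x 40 4 z max 75 med 74 y med -6 xmin 41 xmax 41
yellow 40
  x -50 11 z max 77 med 72 y med -6 xmin -48 xmax -41
  x -40 18 z max 79 med 73 y med -4 xmin -39 xmax -30
  x -30 11 z max 78 med 73 y med -5 xmin -30 xmax -27
dark 29
  x 40 12 z max 82 med 78 y med -6 xmin 43 xmax 50
  x 50 15 z max 80 med 76 y med -4 xmin 50 xmax 60
  x 60 2 z max 72 med 74 y med -2 xmin 62 xmax 63
```

View pics/s8.png

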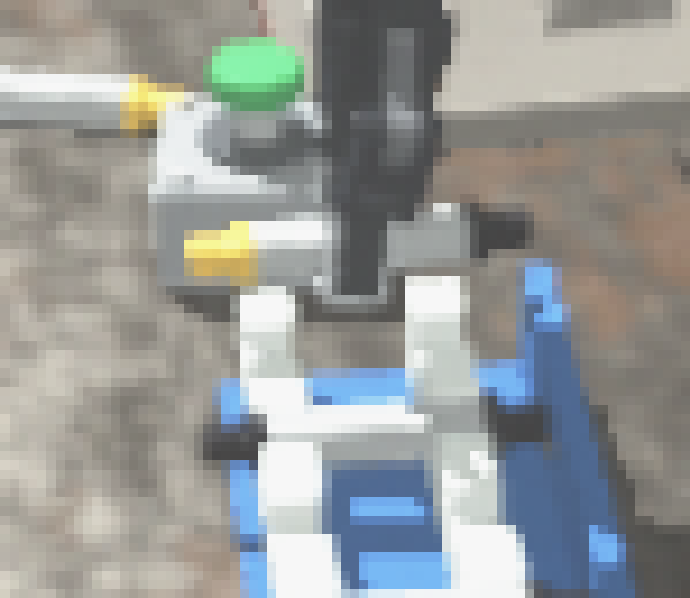

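The picture shows the held insert level again, parallel to slot 2's. The ends at crop (185,250) and (530,228) mean it sits about 2 mm too far back, so I'll shift it to the front and lower it vertically.

send_rows:
  deltas:
    - [0,0,0,0.23,0,0.03,1]
    - [0,0,0,-0.12,0,0.99,1]
    - [0,0,0,-0.12,0,0.99,1]
    - [0,0,0,-0.06,0,0.5,1]
    - [0,0,0,-0.037,0,0.3,1]
    - [0,0,0,-0.037,0,0.3,1]
    - [0,0,0,0,0,0,1]
    - [0,0,0,0,0,0,1]

```text
time: 36.5
ee_pos: [0.5577, 0.1249, -0.0051]
tcp_rot: [3.142, -0.122, 3.072]
force: [0.0, 1.0, -1.3]
width: 0.148
finger_force: 69.1
```

send_rows:
  deltas:
    - [0,0,0,-0.037,0,0.3,1]
    - [0,0,0,-0.024,0,0.2,1]
    - [0,0,0,0,0,0,1]
    - [0,0,0,0,0,0,1]

```text
time: 36.9
ee_pos: [0.5574, 0.1249, -0.0102]
tcp_rot: [-3.142, -0.122, 3.072]
force: [-0.5, 0.7, -1.0]
width: 0.15
finger_force: 69.1
```

send_rows:
  deltas:
    - [0,0,0,-0.024,0,0.2,1]
    - [0,0,0,0,0,0.1,1]
    - [0,0,0,0,0,0,1]
    - [0,0,0,0,0,0,1]

```text
time: 37.3
ee_pos: [0.5575, 0.1249, -0.013]
tcp_rot: [3.142, -0.122, 3.072]
force: [-0.0, 0.5, -0.2]
width: 0.148
finger_force: 69.4
```

```bash
python3 hts.py 1; python3 ends.py 1 2
```

```text
slot 1
-60 8 top z [41. 40. 37. 35. 34. 33.] y [-9. -3.  2. -1. -5. -2.] I [191. 209. 215. 193. 162. 164.]
-50 19 top z [42. 40. 39. 38. 37. 37.] y [-1.  0.  4. -1.  6. -5.] I [196. 215. 201. 218. 194. 200.]
-40 26 top z [44. 43. 42. 42. 42. 41.] y [-11.   2.   8. -19.  20.  -2.] I [215. 238. 247. 247. 247. 247.]
-30 22 top z [41. 41. 41. 40. 40. 40.] y [ -9.  -3. -19. -18.   4.  -6.] I [214. 246. 247. 247. 245. 217.]
-20 41 top z [70. 67. 66. 65. 65. 64.] y [ -5. -12.  -5.  14.  20. -17.] I [116. 118. 121. 101. 114.  98.]
-10 25 top z [65. 54. 51. 50. 50. 47.] y [  8. -19. -15. -13. -19. -20.] I [ 86.  79.  89. 134.  87.  86.]
0 17 top z [53. 50. 49. 47. 45. 45.] y [-19. -13. -18. -15.  -8. -12.] I [ 80.  79.  79.  79. 125. 111.]
10 21 top z [44. 44. 42. 42. 41. 40.] y [-7. -1. -3. -2. -7. -6.] I [138. 143. 152. 126. 159. 161.]
20 25 top z [46. 45. 44. 42. 42. 42.] y [ 1.  2. -3. -5. -5.  7.] I [220. 176. 164. 157. 159. 139.]
30 21 top z [46. 44. 44. 44. 43. 43.] y [-7. -3.  3. -8.  3.  4.] I [ 94. 151. 151. 160.  82.  98.]
40 14 top z [44. 42. 39. 39. 39. 38.] y [-10.  -0.   3.  -3.  -2.   5.] I [74. 78. 91. 76. 69. 94.]
50 25 top z [46. 45. 44. 44. 43. 43.] y [ -9.  20.  -5. -16.   3.  18.] I [180. 178. 102. 181. 118. 180.]
1 [-56.   53.5]
2 [-55.  57.]
```

send_rows:
  deltas:
    - [0,0,0,0,0,0,0.1]
    - [0,0,0,0,0,0,0.1]
    - [0,0,0,0,0,0,0.1]
    - [0,0,0,0.12,0,-0.99,0.1]
    - [0,0,0,0.24,0,-1.98,0.1]
    - [0,0,0,0.24,0,-1.98,0.1]
    - [0,-3.5,0,0,0,0,0.1]
    - [0,-3.5,0,0,0,0,0.1]
    - [0,0,0,-0.9,-1,0,0.1]
    - [0,0,0,0,-3,0,0.1]
    - [0,0,0,0,-1,0,0.1]
    - [0,0,0,0,0,0,0.1]
    - [0,0,0,0,0,0,0.1]
    - [0,0,0,0,0,0,0.1]

```text
time: 38.8
ee_pos: [0.5631, 0.0749, 0.0366]
tcp_rot: [3.141, -0.0, 3.073]
force: [-0.1, 0.9, -0.1]
width: 0.447
finger_force: 0.0
```

```bash
python3 go.py 2 -.0140 1;python3 hts.py 1 | tail -7; python3 ends.py 1 2
```

```text
t 38.8 p [0.5631 0.0749 0.0366] rpy [ 3.1413e+00 -2.0000e-04  3.0726e+00] q6 -1.57 F [-0.1  0.9 -0.1] w 0.447 ff 0.0
  turn z 0.00 deg, then shift cm x -0.07 y -0.05 z 5.06
-20 21 top z [42. 41. 40. 40. 40. 39.] y [ -6.  -3.   3.  -2.   4. -12.] I [246. 246. 243. 246. 243. 165.]
-10 9 top z [41. 39. 39. 37. 33. 32.] y [-4.  4.  5. -3. -3. -7.] I [247. 244. 244. 218. 165. 163.]
10 5 top z [36. 36. 34. 34. 30.] y [ -0.  -5. -14.  -7. -13.] I [212. 213. 187. 223. 186.]
20 21 top z [43. 41. 41. 41. 41. 40.] y [ -6. -20.  -9.  -3.   9.  -2.] I [246. 247. 210. 246. 247. 246.]
30 23 top z [41. 41. 41. 41. 41. 40.] y [-4. -4.  7. 19.  2.  3.] I [185. 101. 114. 246. 164.  94.]
40 18 top z [39. 38. 38. 38. 37. 37.] y [ 3.  0. -6.  5.  1.  1.] I [115.  88.  77. 112.  94.  95.]
50 25 top z [46. 45. 44. 43. 43. 43.] y [-14.  -2.  -6. -10.   7.  13.] I [185. 181. 180. 181. 184. 185.]
1 [-56.   53.5]
2 [-55.   52.5]
```

send_rows:
  deltas:
    - [0,0,0,-0.07,-0.05,1,0.1]
    - [0,0,0,0,0,1,0.1]
    - [0,0,0,0,0,1,0.1]
    - [0,0,0,0,0,1,0.1]
    - [0,0,0,0,0,1,0.1]
    - [0,0,0,0,0,0,0.1]
    - [0,0,0,0,0,0,0.1]
    - [0,0,0,0,0,0,1]
    - [0,0,0,0,0,0,1]
    - [0,0,0,0,0,0,1]
    - [0,0,0,0,0,0,1]
    - [0,0,0,0,0,0,1]
    - [0,0,0,0,0,-1,1]
    - [0,0,0,0,0,-2,1]
    - [0,0,0,0,0,-3,1]
    - [0,0,0,0,0,-3,1]
    - [0,0,0,0,0,0,1]
    - [0,0,0,0,0,0,1]
  grip_force: 80

```text
time: 40.7
ee_pos: [0.5636, 0.0738, 0.0772]
tcp_rot: [3.142, 0.001, 3.072]
force: [-0.5, -0.8, -1.8]
width: 0.144
finger_force: 78.2
```

```bash
cat > tray.py <<'E'
from h import *
for n in('side','top'):
    c=cap(n);P=cloud(c);hsv=cv2.cvtColor(c['img'],cv2.COLOR_BGR2HSV).astype(int);H,S,V=[hsv[...,i] for i in range(3)]
    m=((H<8)|(H>172))&(S>120)&(P[...,0]>.4)&(P[...,0]<.75)&(P[...,1]<-.18)&(P[...,1]>-.5)&(P[...,2]<.06)&(P[...,2]>-.02)
    k,l,st,_=cv2.connectedComponentsWithStats(m.astype(np.uint8))
    if k<2: continue
    i=1+np.argmax(st[1:,4]);Q=P[l==i];print(n,len(Q),Q.min(0).round(3),Q.max(0).round(3))
    r=cv2.minAreaRect((Q[:,:2]*1000).astype(np.float32));print(' rect',np.round(r[0],0),np.round(r[1],0),round(r[2],1))
    if n=='side':
        k=(P[...,0]>.35)&(P[...,0]<.66)&(P[...,1]>-.42)&(P[...,1]<-.2)&(P[...,2]>.04)&(P[...,2]<.3)
        if k.sum(): print(' tall pts',k.sum(),np.percentile(P[k],[1,50,99],axis=0).round(3))
E
python3 tray.py; python3 go.py 2 -.014 1
```

```text
side 2876 [ 0.489 -0.374 -0.006] [ 0.649 -0.228  0.03 ]
 rect [ 568. -308.] [147. 150.] 83.2
 tall pts 2344 [[ 0.351 -0.391  0.046]
 [ 0.412 -0.364  0.089]
 [ 0.485 -0.311  0.113]]
top 1077 [ 0.483 -0.384 -0.013] [ 0.659 -0.25   0.036]
 rect [ 571. -317.] [172. 136.] 2.4
t 40.8 p [0.5623 0.0739 0.0757] rpy [ 3.1416e+00 -2.7000e-03  3.0722e+00] q6 -1.57 F [-0.4  0.4 -1.4] w 0.143 ff 78.2
  turn z -0.02 deg, then shift cm x -0.14 y 0.05 z 8.97
```

send_rows:
  deltas:
    - [0,0,0,-0.2,-1.9,0,1]
    - [0,0,0,-0.4,-3.5,0,1]
    - [0,0,0,-0.4,-3.5,0,1]
    - [0,0,0,-0.4,-3.5,0,1]
    - [0,0,0,-0.4,-3.5,0,1]
    - [0,0,0,-0.4,-3.5,0,1]
    - [0,0,0,-0.4,-3.5,0,1]
    - [0,0,0,-0.4,-3.5,0,1]
    - [0,0,0,-0.4,-3.5,0,1]
    - [0,0,0,-0.4,-3.5,0,1]
    - [0,0,0,-0.2,-3.5,0,1]
    - [0,0,0,0,-1.9,0,1]
    - [0,0,0,0,0,0,1]
    - [0,0,0,0,0,0,1]
    - [0,0,0,0,0,0,1]

```text
time: 42.3
ee_pos: [0.576, -0.3137, 0.076]
tcp_rot: [3.14, -0.002, 3.074]
force: [-0.1, 0.1, -2.0]
width: 0.142
finger_force: 78.3
```

```bash
python3 tray.py; python3 go.py .575,-.316 -.026 1; python3 pitch.py | head -12
```

```text
side 2879 [ 0.489 -0.373 -0.004] [ 0.648 -0.231  0.031]
 rect [ 569. -302.] [160. 143.] 0.1
 tall pts 4353 [[ 0.352 -0.39   0.047]
 [ 0.474 -0.349  0.104]
 [ 0.614 -0.306  0.297]]
top 992 [ 0.483 -0.378 -0.011] [ 0.654 -0.252  0.034]
 rect [ 569. -315.] [171. 126.] 0.4
t 42.4 p [ 0.5766 -0.314   0.0765] rpy [ 3.1406e+00 -1.1000e-03  3.0742e+00] q6 -2.17 F [ 0.2  0.6 -0.6] w 0.146 ff 78.3
  turn z 0.09 deg, then shift cm x 0.14 y -0.21 z 10.25
white 196
  x -40 21 z max 131 med 128 y med -6 xmin -36 xmax -30
  x -30 42 z max 131 med 128 y med -7 xmin -30 xmax -20
  x -20 51 z max 139 med 127 y med -7 xmin -20 xmax -10
  x -10 12 z max 130 med 116 y med -13 xmin -9 xmax -1
  x 0 10 z max 124 med 115 y med -13 xmin 0 xmax 9
  x 10 16 z max 129 med 120 y med -7 xmin 10 xmax 19
  x 20 35 z max 130 med 125 y med -7 xmin 20 xmax 30
  x 30 9 z max 131 med 127 y med -5 xmin 30 xmax 32
yellow 0
dark 142
  x -60 24 z max 129 med 125 y med -5 xmin -57 xmax -50
```

send_rows:
  deltas:
    - [0,0,0,0.1,-0.2,1,1]
    - [0,0,0,0,0,2,1]
    - [0,0,0,0,0,2,1]
    - [0,0,0,0,0,2,1]
    - [0,0,0,0,0,1.5,1]
    - [0,0,0,0,0,0.7,1]
    - [0,0,0,0,0,0.7,1]
    - [0,0,0,0,0,0,1]
    - [0,0,0,0,0,0,1]

```text
time: 43.35
ee_pos: [0.576, -0.3183, -0.0218]
tcp_rot: [-3.141, 0.001, 3.072]
force: [-0.4, -0.8, -1.2]
width: 0.145
finger_force: 78.3
```

send_rows:
  deltas:
    - [0,0,0,0,0,0,0.1]
    - [0,0,0,0,0,0,0.1]
    - [0,0,0,0,0,0,0.1]
    - [0,0,0,0,0,0,0.1]
    - [0,0,0,0,0,-1,0.1]
    - [0,0,0,0,0,-3,0.1]
    - [0,0,0,0,0,-4,0.1]
    - [0,0,0,0,0,-4,0.1]
    - [0,0,0,0,0,-2,0.1]
    - [0,0,0,0,3,0,0.1]
    - [0,0,0,0,4,0,0.1]
    - [0,0,0,0,4,0,0.1]
    - [0,0,0,0,4,0,0.1]
    - [0,0,0,0,0,0,0.1]
    - [0,0,0,0,0,0,0.1]

```text
time: 44.85
ee_pos: [0.5862, -0.1675, 0.1185]
tcp_rot: [-3.141, 0.001, 3.075]
force: [-0.7, -0.8, -0.7]
width: 0.452
finger_force: 0.0
```

```bash
python3 tray.py; python3 meas.py | grep -E "yellow|green"; python3 - <<'E'
from h import *
c=cap('side')['img'];cv2.imwrite('pics/s9.png',cv2.resize(c[170:370,150:370],(660,600),interpolation=cv2.INTER_CUBIC))
E
python3 go.py .485,.352 .04 0 2.78
```

```text
side 2452 [ 0.489 -0.374 -0.005] [ 0.648 -0.245  0.03 ]
 rect [ 568. -310.] [161. 127.] 0.6
 tall pts 2862 [[ 0.351 -0.39   0.046]
 [ 0.428 -0.354  0.09 ]
 [ 0.595 -0.201  0.296]]
top 966 [ 0.482 -0.381 -0.01 ] [ 0.661 -0.252  0.039]
 rect [ 572. -317.] [129. 179.] 90.0
green [232.6 216.2] 58 med [0.5487 0.2502 0.0721] min [0.529 0.235 0.061] max [0.564 0.264 0.081]
yellow [352.6 172.1] 8 med [ 0.6925 -0.2342  0.0111] min [ 0.687 -0.239 -0.005] max [ 0.703 -0.23   0.018]
yellow [337.7 214.9] 18 med [ 0.5033 -0.1189  0.0387] min [ 0.491 -0.124  0.025] max [ 0.511 -0.112  0.046]
yellow [324.1 216. ] 14 med [ 0.5099 -0.0697  0.0388] min [ 0.497 -0.075  0.03 ] max [ 0.515 -0.067  0.044]
yellow [268.  222.1] 17 med [0.5233 0.1303 0.0395] min [0.507 0.125 0.028] max [0.535 0.135 0.05 ]
yellow [209.5 234.9] 15 med [0.5282 0.3383 0.0103] min [ 0.515  0.333 -0.003] max [0.535 0.349 0.015]
yellow [204.3 257.7] 21 med [0.4387 0.3694 0.0151] min [0.431 0.362 0.003] max [0.45  0.375 0.024]
t 45.1 p [ 0.586  -0.1698  0.1178] rpy [-3.1412e+00  5.0000e-04  3.0705e+00] q6 -1.96 F [-0.4  0.1 -1.3] w 0.456 ff 0.0
  turn z 16.64 deg, then shift cm x 27.91 y 45.23 z 7.78
```

View pics/s9.png

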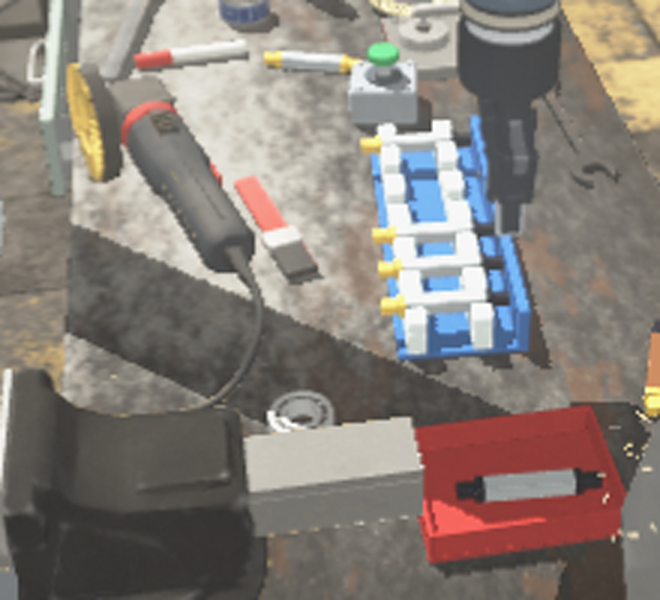

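The spent insert lies in the tray at (530,485), and slots 1, 4, 5 and 6 all show yellow at the front. Next is the new insert at (310,60).

send_rows:
  deltas:
    - [0,0,8.3,0,0,0,0]
    - [0,0,8.3,0,0,0,0]
    - [0,0,0,1,1.7,0,0]
    - [0,0,0,2.15,3.48,0,0]
    - [0,0,0,2.15,3.48,0,0]
    - [0,0,0,2.15,3.48,0,0]
    - [0,0,0,2.15,3.48,0,0]
    - [0,0,0,2.15,3.48,0,0]
    - [0,0,0,2.15,3.48,0,0]
    - [0,0,0,2.15,3.48,0,0]
    - [0,0,0,2.15,3.48,0,0]
    - [0,0,0,2.15,3.48,0,0]
    - [0,0,0,2.15,3.48,0,0]
    - [0,0,0,2.15,3.48,0,0]
    - [0,0,0,2.15,3.48,0,0]
    - [0,0,0,1.1,1.77,0,0]
    - [0,0,0,0,0,3,0]
    - [0,0,0,0,0,2,0]
    - [0,0,0,0,0,0,0]
    - [0,0,0,0,0,0,0]

```text
time: 47.1
ee_pos: [0.4831, 0.3532, 0.0677]
tcp_rot: [-3.141, -0.001, 2.784]
force: [0.3, -1.0, 0.1]
width: 0.499
finger_force: 0.0
```

```bash
cat > new.py <<'E'
from h import *
for n in('side','top'):
    c=cap(n);P=cloud(c);hsv=cv2.cvtColor(c['img'],cv2.COLOR_BGR2HSV).astype(int);H,S,V=[hsv[...,i] for i in range(3)]
    m=(H>18)&(H<35)&(S>110)&(V>110)&(P[...,0]>.35)&(P[...,0]<.62)&(P[...,1]>.2)&(P[...,1]<.5)&(abs(P[...,2])<.05)
    k,l,st,ce=cv2.connectedComponentsWithStats(m.astype(np.uint8))
    for i in range(1,k):
        if st[i,4]>5: print(n,ce[i].round(1),st[i,4],'plane z=.009',world(c,*ce[i],z=.009).round(4))
E
python3 new.py; python3 go.py .485,.352 -.030 0 2.78
```

```text
side [240.5 189.7] 13 plane z=.009 [0.4405 0.3559 0.009 ]
side [265.2 191.2] 12 plane z=.009 [0.5218 0.3303 0.009 ]
t 47.2 p [0.4844 0.3535 0.0688] rpy [3.1401e+00 1.3000e-03 2.7829e+00] q6 -0.77 F [ 0.2 -0.2  0.4] w 0.503 ff 0.0
  turn z 0.17 deg, then shift cm x -0.11 y -0.12 z 9.88
```

send_rows:
  deltas:
    - [0,0,-0.8,-0.16,-0.32,2,0]
    - [0,0,0,0,0,2,0]
    - [0,0,0,0,0,2,0]
    - [0,0,0,0,0,2,0]
    - [0,0,0,0,0,1,0]
    - [0,0,0,0,0,0.4,0]
    - [0,0,0,0,0,0,0]
    - [0,0,0,0,0,0,0]

```text
time: 48.0
ee_pos: [0.4848, 0.35, -0.0253]
tcp_rot: [3.14, 0.001, 2.796]
force: [-0.4, 0.2, -0.2]
width: 0.502
finger_force: 0.0
```

send_rows:
  deltas:
    - [0,0,0,0,0,0.2,0]
    - [0,0,0,0,0,0.15,0]
    - [0,0,0,0,0,0,0]
    - [0,0,0,0,0,0,0]

```text
time: 48.4
ee_pos: [0.484, 0.3497, -0.0297]
tcp_rot: [3.141, 0.0, 2.797]
force: [-0.4, -0.1, -0.6]
width: 0.497
finger_force: 0.0
```

send_rows:
  deltas:
    - [0,0,0,0,0,0,1]
    - [0,0,0,0,0,0,1]
    - [0,0,0,0,0,0,1]
    - [0,0,0,0,0,0,1]
    - [0,0,0,0,0,0,1]
    - [0,0,0,0,0,0,1]
  grip_force: 80

```text
time: 49.0
ee_pos: [0.4844, 0.3499, -0.0293]
tcp_rot: [3.141, 0.001, 2.796]
force: [-0.4, 0.8, 5.6]
width: 0.132
finger_force: 79.4
```

send_rows:
  deltas:
    - [0,0,0,0,0,-0.5,1]
    - [0,0,0,0,0,-1.5,1]
    - [0,0,0,0,0,-3,1]
    - [0,0,0,0,0,-4,1]
    - [0,0,0,0,0,-3,1]
    - [0,0,0,0,0,0,1]
    - [0,0,-8,0,0,0,1]
    - [0,0,-7.8,0,0,0,1]
    - [0,0,0,0,0,0,1]
    - [0,0,0,0,0,0,1]

```text
time: 50.0
ee_pos: [0.4833, 0.3492, 0.0895]
tcp_rot: [-3.141, -0.002, 3.069]
force: [-0.4, 0.1, -2.4]
width: 0.134
finger_force: 78.6
```

```bash
python3 go.py 3 .06 1
```

```text
t 50.0 p [0.4833 0.3492 0.0895] rpy [-3.1407e+00 -1.6000e-03  3.0694e+00] q6 -1.06 F [-0.4  0.1 -2.4] w 0.134 ff 78.6
  turn z -0.18 deg, then shift cm x -9.93 y -31.87 z 2.95
```

send_rows:
  deltas:
    - [0,0,-0.2,-0.5,-1.6,0,1]
    - [0,0,0,-1,-3.2,0,1]
    - [0,0,0,-1,-3.2,0,1]
    - [0,0,0,-1,-3.2,0,1]
    - [0,0,0,-1,-3.2,0,1]
    - [0,0,0,-1,-3.2,0,1]
    - [0,0,0,-1,-3.2,0,1]
    - [0,0,0,-1,-3.2,0,1]
    - [0,0,0,-1,-3.2,0,1]
    - [0,0,0,-1,-3.2,0,1]
    - [0,0,0,-0.5,-1.5,0,1]
    - [0,0,0,0,0,2,1]
    - [0,0,0,0,0,2,1]
    - [0,0,0,0,0,0,1]
    - [0,0,0,0,0,0,1]
    - [0,0,0,0,0,0,1]

```text
time: 51.6
ee_pos: [0.5633, 0.0251, 0.051]
tcp_rot: [-3.142, 0.001, 3.076]
force: [0.0, 0.5, -1.5]
width: 0.132
finger_force: 78.6
```

```bash
sed -i 's/zc=p\[2\]+.05$/zc=p[2]+.038/' pitch.py; python3 go.py 3 -.002 1; python3 pitch.py; python3 - <<'E'
from h import *
c=cap('side')
cv2.imwrite('pics/s10.png',cv2.resize(c['img'][180:270,250:340],(600,600),interpolation=cv2.INTER_NEAREST))
E
```

```text
t 51.6 p [0.5633 0.0251 0.051 ] rpy [-3.1416e+00  1.3000e-03  3.0760e+00] q6 -1.66 F [ 0.   0.5 -1.5] w 0.132 ff 78.6
  turn z 0.19 deg, then shift cm x 0.29 y -0.09 z 5.30
white 185
  x -60 6 z max 91 med 89 y med -3 xmin -55 xmax -51
  x -50 13 z max 91 med 88 y med -2 xmin -49 xmax -40
  x -40 17 z max 93 med 90 y med -4 xmin -40 xmax -32
  x -30 28 z max 94 med 90 y med -4 xmin -30 xmax -20
  x -20 33 z max 107 med 92 y med -7 xmin -19 xmax -10
  x -10 12 z max 106 med 91 y med -12 xmin -8 xmax -2
  x 0 11 z max 107 med 97 y med -13 xmin 3 xmax 9
  x 10 24 z max 94 med 90 y med -7 xmin 11 xmax 20
  x 20 24 z max 95 med 88 y med -6 xmin 20 xmax 30
  x 30 9 z max 93 med 86 y med -5 xmin 31 xmax 37
  x 40 6 z max 92 med 90 y med -0 xmin 43 xmax 49
  x 50 2 z max 89 med 90 y med -2 xmin 51 xmax 52
yellow 73
  x -60 10 z max 91 med 88 y med -4 xmin -55 xmax -51
  x -50 20 z max 91 med 87 y med -6 xmin -49 xmax -40
  x -40 10 z max 92 med 90 y med -6 xmin -40 xmax -35
  x 30 15 z max 94 med 90 y med -6 xmin 34 xmax 39
  x 40 14 z max 92 med 87 y med -4 xmin 41 xmax 49
  x 50 4 z max 89 med 87 y med -3 xmin 51 xmax 52
dark 0
```

View pics/s10.png

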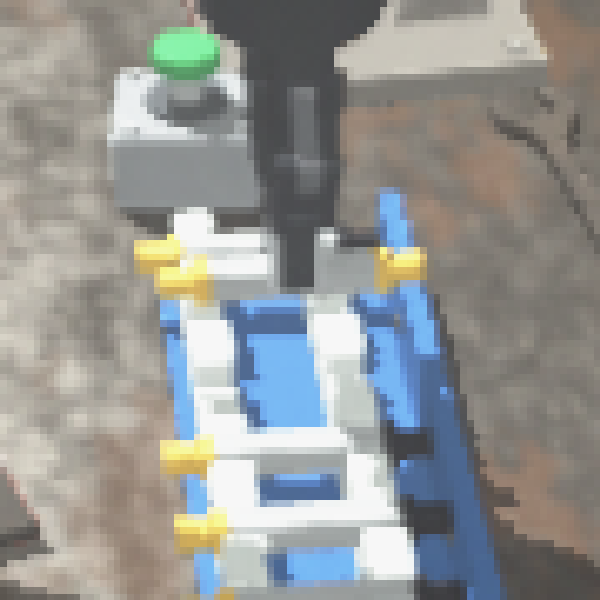

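Both ends of the held insert are yellow, at crop (185,275) and (403,265), and it hangs level. I'll work out its lengthwise error.

```bash
cat > held2.py <<'E'
from h import *
from go import *
c=cap('side');T=np.linalg.inv(c['world_from_camera']);p=manip.read_state()['ee_pos'];K=np.array(c['intrinsics'],float);d=np.array(c['dist_coeffs'],float)
pj=lambda w:cv2.projectPoints(np.atleast_2d(w),T[:3,:3],T[:3,3],K,d)[0][:,0]
zc=p[2]+.038;l=np.arange(-.07,.0701,.0005);im=c['img'].astype(np.float32)
for dz in(-.003,0,.003):
  w=np.stack([p[0]+l*np.cos(CA),p[1]+l*np.sin(CA),np.full_like(l,zc+dz)],1);q=pj(w).astype(np.float32)
  v=cv2.remap(im,q[None,:,0],q[None,:,1],cv2.INTER_LINEAR)[0];yel=(v[:,2]-v[:,0])
  on=l[yel>60]*1000;print(dz,'front %.1f back %.1f'%(on.min(),on.max()),'gap',on[on<0].max().round(1),on[on>0].min().round(1))
E
python3 held2.py
```

```text
-0.003 front -57.5 back 55.5 gap -34.5 35.0
0 front -58.5 back 55.5 gap -36.0 34.5
0.003 front -64.5 back 54.0 gap -36.5 34.5
```

send_rows:
  deltas:
    - [0,0,0.2,0.38,-0.09,1,1]
    - [0,0,0,0,0,1.5,1]
    - [0,0,0,0,0,1,1]
    - [0,0,0,0,0,0.3,1]
    - [0,0,0,0,0,0,1]
    - [0,0,0,0,0,0,1]

```text
time: 52.35
ee_pos: [0.5592, 0.024, 0.0123]
tcp_rot: [-3.142, 0.0, 3.072]
force: [0.4, 0.3, -1.6]
width: 0.135
finger_force: 78.6
```

```bash
python3 held2.py; python3 go.py 3 -.002 1
```

```text
-0.003 front -57.0 back 53.5 gap -35.0 34.5
0 front -57.0 back 53.5 gap -36.5 34.5
0.003 front -56.5 back 51.0 gap -37.0 34.0
t 52.4 p [0.5593 0.024  0.0125] rpy [-3.1415e+00  9.0000e-04  3.0723e+00] q6 -1.66 F [-0.1 -0.4 -2.3] w 0.137 ff 78.6
  turn z -0.02 deg, then shift cm x -0.09 y 0.05 z 1.45
```

send_rows:
  deltas:
    - [0,0,0,-0.05,0.03,0.3,1]
    - [0,0,0,0,0,0.3,1]
    - [0,0,0,0,0,0.3,1]
    - [0,0,0,0,0,0.2,1]
    - [0,0,0,0,0,0,1]
    - [0,0,0,0,0,0,1]

```text
time: 53.0
ee_pos: [0.5593, 0.0244, 0.0011]
tcp_rot: [3.142, -0.0, 3.072]
force: [-0.3, -0.4, -2.1]
width: 0.133
finger_force: 78.6
```

send_rows:
  deltas:
    - [0,0,0,0,0,0.1,1]
    - [0,0,0,0,0,0.1,1]
    - [0,0,0,0,0,0.1,1]
    - [0,0,0,0,0,0,1]
    - [0,0,0,0,0,0,1]

```text
time: 53.5
ee_pos: [0.5595, 0.0243, -0.0013]
tcp_rot: [-3.142, 0.0, 3.072]
force: [-0.2, 0.5, 3.8]
width: 0.14
finger_force: 79.3
```

```bash
python3 hts.py 3; python3 ends.py 3 4 5
```

```text
slot 3
-60 8 top z [40. 38. 38. 36. 36. 34.] y [-2.  2. -3. -5.  0. -3.] I [214. 215. 213. 184. 212. 184.]
-50 16 top z [40. 39. 38. 38. 38. 37.] y [-7. -0.  1. -4. -3. -3.] I [195. 212. 219. 203. 208. 205.]
-40 29 top z [41. 41. 41. 41. 40. 40.] y [-10.   5.   6.   6.  16.   7.] I [209. 247. 232. 247. 247. 241.]
-30 29 top z [42. 42. 42. 42. 42. 41.] y [ 17.  -7.  -2.  -7. -16.   4.] I [247. 247. 246. 246. 246. 247.]
-20 31 top z [74. 68. 53. 53. 47. 46.] y [-10.  -6.   9.   5.   9.   5.] I [107.  89. 107. 148. 157. 141.]
-10 32 top z [65. 64. 61. 60. 59. 59.] y [-17. -17. -17. -15. -19. -13.] I [ 77.  77.  87.  77.  78. 128.]
0 28 top z [62. 62. 61. 61. 60. 59.] y [-14. -19. -13. -17. -17. -20.] I [75. 78. 78. 76. 95. 77.]
10 28 top z [59. 54. 44. 42. 42. 41.] y [-11.  -9.  -9.  -2.  -6.  -5.] I [165. 166. 158. 164. 157. 153.]
20 30 top z [44. 42. 42. 41. 40. 40.] y [-6.  1. -3. 19.  9. 15.] I [156. 163. 155. 246. 184. 235.]
30 23 top z [42. 41. 41. 41. 40. 40.] y [ 1. -3. -8. -8. -6. -1.] I [154. 150. 178. 157. 159. 202.]
40 15 top z [41. 40. 39. 39. 38. 38.] y [ 1.  3. -0. -0. -4. -4.] I [223. 169. 217. 219. 199. 201.]
50 30 top z [45. 44. 44. 44. 43. 43.] y [ -0.  15.   5. -19.  -4.  12.] I [160. 177. 177. 179. 175. 181.]
3 [-55.  55.]
4 [-55.5  55.5]
5 [-55.  56.]
```

send_rows:
  deltas:
    - [0,0,0,0,0,0,0.1]
    - [0,0,0,0,0,0,0.1]
    - [0,0,0,0,0,0,0.1]
    - [0,0,0,0,0,-1,0.1]
    - [0,0,0,0,0,-3,0.1]
    - [0,0,0,0,0,-4,0.1]
    - [0,0,0,0,0,-3,1]
    - [0,0,0,0,0,0,1]
    - [0,0,0,0,0,0,1]
    - [0,0,0,0,0,0,1]

```text
time: 54.6
ee_pos: [0.5584, 0.0245, 0.1074]
tcp_rot: [3.141, -0.002, 3.072]
force: [-0.7, 0.3, -1.3]
width: -0.001
finger_force: 0.0
```

```bash
python3 - <<'E'
from h import *
for n in('top','side'):
    c=cap(n);hsv=cv2.cvtColor(c['img'],cv2.COLOR_BGR2HSV).astype(int);m=(hsv[...,0]>50)&(hsv[...,0]<80)&(hsv[...,1]>90)
    k,l,st,ce=cv2.connectedComponentsWithStats(m.astype(np.uint8))
    for i in range(1,k):
        if st[i,4]>30: print(n,ce[i],st[i,4],world(c,*ce[i],z=.072).round(4))
E
python3 hts.py 3 | grep -E "^-?[1-4]0"; python3 ends.py 1 3 4 5 6; python3 go.py .549,.247 .05 1
```

```text
top [232.625      216.23611111] 72 [0.5485 0.2499 0.072 ]
side [277.36666667 187.68333333] 60 [0.5505 0.237  0.072 ]
-40 27 top z [44. 44. 43. 41. 41. 41.] y [-8. -4. -7. -4.  5.  1.] I [217. 246. 247. 217. 247. 219.]
-30 29 top z [44. 42. 42. 41. 41. 41.] y [ 15.   3.  18. -16.   4. -15.] I [247. 247. 247. 245. 246. 247.]
-20 21 top z [42. 42. 41. 41. 41. 40.] y [-4.  2. -2. -6. -1.  4.] I [246. 245. 246. 245. 246. 244.]
-10 22 top z [43. 42. 42. 42. 40. 39.] y [-10.  -5.   1.   1.  -0.  -6.] I [227. 246. 245. 245. 246. 210.]
10 28 top z [43. 42. 42. 42. 41. 40.] y [-7. -1.  3. -5.  6. -4.] I [247. 246. 246. 247. 237. 247.]
20 28 top z [44. 42. 42. 41. 41. 41.] y [-10.  -2.  -2.  13. -16.   3.] I [245. 246. 246. 247. 247. 246.]
30 23 top z [42. 42. 41. 41. 41. 41.] y [  1.  -4.  -7.   2.  -7. -16.] I [215. 213. 237. 217. 207. 247.]
40 14 top z [40. 40. 38. 38. 38. 38.] y [-7. -7. -0.  5. -4.  1.] I [201. 195. 220. 223. 202. 220.]
1 [-56.   53.5]
3 [-55.  55.]
4 [-55.5  54.5]
5 [-55.  56.]
6 [-56.   54.5]
t 54.8 p [0.5586 0.0245 0.107 ] rpy [ 3.1414e+00 -2.5000e-03  3.0722e+00] q6 -1.66 F [ 0.3  0.2 -0.3] w -0.0 ff 0.0
  turn z -0.02 deg, then shift cm x 2.49 y 22.14 z 5.70
```

send_rows:
  deltas:
    - [0,0,0,0.2,2,0,1]
    - [0,0,0,0.4,4,0,1]
    - [0,0,0,0.4,4,0,1]
    - [0,0,0,0.4,4,0,1]
    - [0,0,0,0.4,4,0,1]
    - [0,0,0,0.4,3,0,1]
    - [0,0,0,0.2,0.9,0,1]
    - [0,0,0,0,0,2,1]
    - [0,0,0,0,0,2,1]
    - [0,0,0,0,0,1.5,1]
    - [0,0,0,0,0,0.5,1]
    - [0,0,0,0,0,0,1]
    - [0,0,0,0,0,0,1]

```text
time: 56.1
ee_pos: [0.5511, 0.2442, 0.0485]
tcp_rot: [3.142, 0.001, 3.072]
force: [0.4, 1.4, 0.0]
width: -0.0
finger_force: 0.0
```

send_rows:
  deltas:
    - [0,0,0,0,0,0.5,1]
    - [0,0,0,0,0,0.4,1]
    - [0,0,0,0,0,0.3,1]
    - [0,0,0,0,0,0,1]
    - [0,0,0,0,0,0,1]

```text
time: 56.6
ee_pos: [0.5512, 0.2445, 0.0366]
tcp_rot: [3.141, 0.001, 3.072]
force: [0.6, -1.6, 1.8]
width: -0.003
finger_force: 1.2
```

```bash
python3 go.py .55,.245 .024 1
```

```text
t 56.6 p [0.5512 0.2445 0.0366] rpy [3.1414e+00 1.2000e-03 3.0725e+00] q6 -1.27 F [ 0.6 -1.6  1.8] w -0.003 ff 1.2
  turn z -0.01 deg, then shift cm x 0.13 y 0.04 z 1.26
```

Contact with the spring is made, so I'll press on to the stop.

send_rows:
  deltas:
    - [0,0,0,0,0,0.4,1]
    - [0,0,0,0,0,0.4,1]
    - [0,0,0,0,0,0.2,1]
    - [0,0,0,0,0,0,1]
    - [0,0,0,0,0,0,1]

```text
time: 57.1
ee_pos: [0.5512, 0.2445, 0.0266]
tcp_rot: [3.141, 0.001, 3.072]
force: [1.6, -1.6, 6.7]
width: -0.002
finger_force: 3.2
```

send_rows:
  deltas:
    - [0,0,0,0,0,0.2,1]
    - [0,0,0,0,0,0.2,1]
    - [0,0,0,0,0,0,1]
    - [0,0,0,0,0,0,1]

```text
time: 57.5
ee_pos: [0.5514, 0.2446, 0.0257]
tcp_rot: [3.141, 0.002, 3.073]
force: [-4.7, -2.1, 23.5]
width: -0.002
finger_force: 11.9
```

send_rows:
  deltas:
    - [0,0,0,0,0,-0.5,1]
    - [0,0,0,0,0,-1,1]
    - [0,0,0,0,0,-3,1]
    - [0,0,0,0,0,-4,1]
    - [0,0,0,0,0,-3,1]
    - [0,0,0,2,0,0,1]
    - [0,0,0,4,0,0,1]
    - [0,0,0,3,0,0,1]
    - [0,0,0,0,0,0,1]
    - [0,0,0,0,0,0,1]
    - [0,0,0,0,0,0,1]

```text
time: 58.6
ee_pos: [0.4621, 0.2509, 0.1371]
tcp_rot: [3.141, 0.001, 3.072]
force: [-0.3, 0.2, 0.3]
width: 0.001
finger_force: 0.0
```

```bash
python3 ends.py 1 3 4 5 6; python3 meas.py | grep -E "green|yellow"; for s in 1 3 4 6; do python3 hts.py $s | grep -E "slot|^(-30|20|30) " | cut -c1-60; done; python3 tray.py | head -2; python3 - <<'E'
from h import *
c=cap('side')['img'];cv2.imwrite('pics/s11.png',cv2.resize(c[170:370,200:370],(510,600),interpolation=cv2.INTER_CUBIC))
E
```

```text
1 [-57.5  53.5]
3 [-55.5  54. ]
4 [-54.5  55.5]
5 [-55.  56.]
6 [-56.   54.5]
yellow [354.7 171.9] 23 med [ 0.6924 -0.2436  0.0078] min [ 0.685 -0.259 -0.006] max [ 0.705 -0.23   0.017]
yellow [292.7 198.6] 9 med [0.6011 0.0241 0.041 ] min [0.593 0.019 0.035] max [0.605 0.028 0.045]
yellow [337.6 214.8] 16 med [ 0.5038 -0.1183  0.0384] min [ 0.491 -0.126  0.024] max [ 0.511 -0.114  0.045]
yellow [310.2 217.4] 14 med [ 0.5129 -0.0193  0.0385] min [ 0.497 -0.024  0.03 ] max [ 0.52  -0.016  0.045]
yellow [324.2 216.2] 15 med [ 0.507  -0.0696  0.0378] min [ 0.494 -0.074  0.033] max [ 0.515 -0.067  0.047]
yellow [296.2 219.2] 15 med [0.5148 0.0303 0.041 ] min [0.503 0.026 0.034] max [0.522 0.034 0.044]
yellow [268.1 222.2] 16 med [0.5206 0.1303 0.04  ] min [0.508 0.125 0.031] max [0.528 0.134 0.045]
yellow [284.3 286.3] 22 med [0.2538 0.1313 0.0836] min [0.252 0.124 0.044] max [0.257 0.139 0.108]
slot 1
-30 24 top z [43. 42. 42. 41. 41. 39.] y [ 6. 19.  8.  3. -8
20 24 top z [43. 43. 42. 42. 41. 41.] y [-6. -5.  2.  2. 14.
30 20 top z [42. 41. 41. 40. 40. 40.] y [-0. -4. -4. 14.  4.
slot 3
-30 31 top z [43. 43. 41. 41. 40. 40.] y [ 2.  2. 19.  9.  5
20 28 top z [43. 42. 42. 42. 41. 41.] y [  1.  11. -12.   2.
30 24 top z [43. 41. 40. 40. 40. 39.] y [-0. -2. -6. -2. 19.
slot 4
-30 30 top z [42. 41. 41. 41. 41. 41.] y [-9. -3. 11. 16. -7
20 34 top z [43. 42. 42. 42. 42. 41.] y [-2. -5. -4. 19. 19.
30 26 top z [42. 42. 42. 41. 41. 41.] y [  3.  -2. -10.  -0.
slot 6
-30 35 top z [44. 43. 42. 42. 41. 40.] y [-19.  -7.  -6.  15
20 40 top z [44. 42. 41. 41. 41. 41.] y [-5.  5.  6. -6. 18.
30 32 top z [42. 42. 41. 41. 41. 41.] y [-15.  -8.   9.   1.
side 2479 [ 0.489 -0.373 -0.005] [ 0.649 -0.23   0.029]
 rect [ 569. -302.] [161. 143.] 0.3
```

```bash
python3 - <<'E'
from h import *
c=cap('side');hsv=cv2.cvtColor(c['img'],cv2.COLOR_BGR2HSV).astype(int);m=(hsv[...,0]>50)&(hsv[...,0]<80)&(hsv[...,1]>90)
k,l,st,ce=cv2.connectedComponentsWithStats(m.astype(np.uint8))
print([(ce[i].round(1),st[i,4]) for i in range(1,k) if st[i,4]>30], manip.read_state()['time'])
print(manip.close_job())
E
```

```text
[(array([277.4, 187.7]), np.int32(60))] 59.15
the job is handed in; nothing more can be done
None
```

The job is handed in at about 59 s: the inserts in slots 1, 4 and 6 are turned yellow to the front, the spent one is in the red tray, the new one is in slot 3, and the plunger was pressed to its stop (23 N) and came back up; slot 1 jammed once on the way in and was re-seated, and the final camera measurements put every insert I moved down in its slot and centred to within about 1–2 mm.

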